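Load the bench drill's pin fixture and wind it in

ROBOT

A 6-joint arm with a two-finger parallel gripper is mounted at the origin on the work surface. World frame = base frame: x ahead of the robot, y to its left, z up, the work surface at z = 0. Lengths are in m, angles in degrees, forces in N, time in s.
With the tool pointing down it reaches from about 0.275 to 0.85 m from the base axis. Payload 5.2 kg.
Tool frame: the origin (TCP) lies on the centre line of the jaws, within the pads' length; the fingertips stand 11 mm ahead of it and the grasp point (between the pads) lies 8 mm behind it; z points along the fingers, y is the line along which they close (so a half turn about z gives the same grasp; the last joint's range is limited). The gripper opens to 85 mm and grips with 20 to 120 N. Pads are 22 mm wide; open, the fingers measure 114 mm over their backs; the gripper's body (76 mm by 85 mm) begins 54 mm behind the grasp point. The pads swing forward as they close: fully open they stand 13 mm farther back than shut.
Start: joints at [-85.302, 14.817, 87.949, -0, 77.235, -11.62], TCP at [0.155, -0.528, 0.242] pointing down, gripper open.
Joint ranges: [-179.93, 179.93], [-52.35, 119.4], [10.71, 147.94], [-69.91, 249.91], [12.55, 155.21], [-178.61, 178.61]. Speed limits (degrees/s): [147.25, 147.25, 180, 180, 180, 180].

INTERFACE

Orientations are given as [roll, pitch, yaw] about the fixed x, y, z axes, in that order (R = Rz(yaw) Ry(pitch) Rx(roll)).
In Python, from rig import manip gives the robot as it stands.
- The arm moves only by the tool apply_moves, never from a script. Its argument "deltas" is a list of rows, each a list of 2 entries, a list of its own where there are three numbers: the shift along the world's x, y, z in cm, then the turn about the world's z in rad. In form: [[[dx, dy, dz], spin], ...]. A call has 1 to 10 rows; each row is the pose to reach, as a shift and turn from the pose commanded when the call began; what a row does not reach only later rows make up. A row lasts 1/8 s, in which the tool goes at most 62.5 mm and 10.7 degrees, less where a joint would pass 70% of its speed; a pose out of reach is approached as far as the arm can. A call with a gripper value outside its range is refused whole. "gripper" is the finger opening in cm, from 0 to 8.54, set as the call begins (left out, the last holds). The fingers move at their own pace and stop on an object; "grip_force" is the grip in N (left out, the last holds). Time passes only in rows, so rows that repeat a pose let the fingers close. It gives the time, the measured TCP pose, the force, the opening and the grip force at its end, in the units of the state.
- manip.read_state(): the state, without advancing time (a new reading comes with each control period).
- manip.capture(name): name is "side" or "top"; returns (picture, depth): 384x512x3 uint8, blue, green, red; 384x512 float32, m along the optical axis (not along the pixel's ray), 0 where there is no reading.
- manip.camera_params(name): a dict with "K" (3x3 intrinsics, pixels), "xyz" and "rotation" of the camera in the world. Camera axes: x right, y down, z forward; pixel columns grow to the right and rows downward; lengths in m; the calibration is good to about 2 mm. A picture is of the moment at which its call begins. camera_params takes no time and is no camera call.
- manip.finish_job(): hands the job in; it is judged then, once.
The state is a dict: "time_s": time; "joints": joint angles; "joint_velocities": joint speeds; "effort": joint torques, N m; "tool_pos": TCP position; "tool_rot": TCP orientation; "ft_force": force on the tool from outside, world axes, zero at the start; "ft_torque": the same for the moment, N m; "opening": opening from 0.0 (shut) to 1.0 (fully open); "grasp_force": force on a finger pad.
Only numpy, scipy, OpenCV 4.12 (cv2) and the standard library are available. Lean on these libraries where they do the work, as an engineer would, in place of code of your own. Each camera call takes 0.05 s, during which the arm holds its last target. There are 200 camera calls.

TASK

Set up the little bench drill for the next batch: wind its handwheel to bring the slide all the way out to the loading end, then hang every wooden blank on the bench flat on the slide's two upright pins, one on another, with the brass drilling template on the same pins on top. Then wind the slide in until it touches its stop under the drill, and leave the other things on the bench where they are.

Things in the scene. Friction and masses are not known exactly. Their poses are not given: they have to be found in the camera images.
- blank1_mid (a point): plain light-wood blank, a flat rectangular plate 100 mm long (its x), 44 mm wide (its y), 8 mm thick, about 30 g, with two round 10 mm through holes 70 mm apart on its long centre line (at x = -35 and +35 mm); lies flat on the bench at the start. Either end may go on either pin. The point is the plate's centre, half-way up (4 mm above its underside), z up. Two to four of the four blanks are present
- blank2_mid (a point): plain light-wood blank, a flat rectangular plate 100 mm long (its x), 44 mm wide (its y), 8 mm thick, about 30 g, with two round 10 mm through holes 70 mm apart on its long centre line (at x = -35 and +35 mm); lies flat on the bench at the start. Either end may go on either pin. The point is the plate's centre, half-way up (4 mm above its underside), z up. Two to four of the four blanks are present
- blank3_mid (a point): plain light-wood blank, a flat rectangular plate 100 mm long (its x), 44 mm wide (its y), 8 mm thick, about 30 g, with two round 10 mm through holes 70 mm apart on its long centre line (at x = -35 and +35 mm); lies flat on the bench at the start. Either end may go on either pin. The point is the plate's centre, half-way up (4 mm above its underside), z up. Two to four of the four blanks are present
- blank4_mid (a point): plain light-wood blank, a flat rectangular plate 100 mm long (its x), 44 mm wide (its y), 8 mm thick, about 30 g, with two round 10 mm through holes 70 mm apart on its long centre line (at x = -35 and +35 mm); lies flat on the bench at the start. Either end may go on either pin. The point is the plate's centre, half-way up (4 mm above its underside), z up. Two to four of the four blanks are present
- template_mid (a point): brass drilling template, a flat plate 100 mm long (its x), 44 mm wide (its y), 6 mm thick, about 0.2 kg, with the same two round 10 mm through holes 70 mm apart (at x = -35 and +35 mm) and five small steel drill bushings near its middle; lies flat on the bench at the start, bushings up. Either end may go on either pin. The point is the plate's centre, half-way up (3 mm above its underside), z up
- fixture (a point): pin fixture on the slide: the middle of the top of the wood riser (28 wide, 110 long, 20 mm high) on the 100 x 120 mm slide, where the first blank lies, 115 mm above the bench. y along the slide's travel towards the drill, z up. Two upright steel pins, 8 mm across, at y = -35 and +35 mm: straight for 36 mm above this point, tapering to 3 mm across at 50 mm. A blank overhangs the riser 8 mm each side
- chuck (a point): underside of the drill's chuck, 187 mm above the bench, fixed, 134 mm along the slide's travel from where the fixture is when the slide is out. Above it the drill's head (66 mm wide, 230 to 320 mm above the bench) reaches 24 mm back towards the loading end and to the column behind it, so the pins are free from above only with the slide out
- carriage (a joint): position of the slide in m: 0 fully out, at the handwheel end (loading position); 0.12 fully in, touching the stop block under the drill. It is driven by the handwheel, 40 mm a turn, and stays where it is left; light to move (about 1 N at the handle). The grey bed under it is 100 mm wide and, measured from the fixture with the slide out, reaches 115 mm towards the handwheel and 310 mm towards the drill
- handwheel (a joint): angle of the handwheel in rad, 0 (slide out) to 18.85 (three turns, slide in against the stop). Growing = clockwise seen from the handle side = slide going in. At 0 the handle is at the top, at 18.85 again at the top
- wheel_hub (a point): a point on the handwheel's axis, level with the middle of the handle's length, 80 mm above the bench; fixed to the drill. Its y axis is the axis of the wheel, pointing from the handle towards the wheel and the drill; z up. The handle's middle travels round this point on a circle of radius 38 mm: at wheel angle a it is at x = 38 sin(a), z = 38 cos(a) mm in this frame. The steel wheel is 102 mm across
- handle_grip (a point): middle of the useful length of the handwheel's handle, a black horizontal round bar 18 mm across and 78 mm long, parallel to the wheel's axis; this point is 56 mm from the wheel's face and 24 mm from the handle's free end. The handle revolves freely on its own axis, so a gripper can hold it from above and go round without turning
- tumbler_rim (a point): bystander: glass tumbler 74 mm across and 85 mm high, the point is the centre of its mouth
- dish_rim (a point): bystander: small white ceramic dish 90 mm across and 30 mm high, the point is the centre of its mouth
- dapblock_mid (a point): bystander: steel doming block, a 50 mm cube with round hollows on top; the point is its centre
Mind the look-alikes: they are no part of the job. Leave any green look-alike of the part that bears template_mid alone. Leave any black look-alike of the part that bears blank2_mid alone.

How it is judged:
By the outcome, as a careful person would: the job done as asked, in the order asked, and still so for the second after the job is handed in, with the robot touching nothing.
Of blank1, blank2, blank3, blank4 only 2 to 4 are there at a start; the rules pass over those that are not, and their reading is None.
At some moment in a run one of blank1, blank2, blank3, blank4, template may be knocked a few centimetres aside while the robot is not near it.
Once in a run the grip may slacken for a moment while it holds something.
It also fails if it takes over 210 s, if anything falls off the work surface, if the arm or the gripper's body presses on something with over 40 N, if the wrist force passes 120 N, or if a joint passes its speed limit or range.

## Working session

There is one attempt and no reset: what is moved stays moved. The work goes in short steps, Python scripts to look and compute and a tool call to move; the robot and the scene stay as the last step left them, time stands still between calls to the robot, and variables do not carry over. Pictures are saved under pics/ and viewed, at most 14 in all, crops included, and the job is handed in when it is done.

Besides the shell and the picture viewer there is one more tool, called after ">>>" in YAML: its name, and indented under it one key for each argument. apply_moves: Moves the arm, as the interface text tells. Its arguments: {"type":"object","properties":{"deltas":{"type":"array"},"gripper":{"type":"number"},"grip_force":{"type":"number"}},"required":["deltas"]}

```bash
ls; mkdir -p pics
cat > h.py <<'E'
import numpy as np, cv2
from rig import manip
def cap(n, fn=None):
    im,d=manip.capture(n); p=manip.camera_params(n)
    if fn: cv2.imwrite('pics/'+fn,im)
    return im,d,p
def cloud(d,p):
    K=np.array(p['K']);R=np.array(p['rotation'])
    if R.shape!=(3,3):
        from scipy.spatial.transform import Rotation as Ro
        R=Ro.from_euler('xyz',R,degrees=True).as_matrix()
    v,u=np.mgrid[:d.shape[0],:d.shape[1]]
    c=np.stack([(u-K[0,2])/K[0,0]*d,(v-K[1,2])/K[1,1]*d,d],-1)
    return c@R.T+np.array(p['xyz'])
E
python3 - <<'E'
from h import *
for n in('side','top'):
    im,d,p=cap(n,n+'0.png'); print(p)
    cv2.imwrite('pics/'+n+'0b.png',cv2.resize(im,(800,600)))
    np.savez(n+'0.npz',im=im,d=d,P=cloud(d,p))
print(manip.read_state())
E
```

```text
pics
{'K': array([[425.2481424 ,   0.        , 251.92078812],
       [  0.        , 425.2481424 , 184.57102963],
       [  0.        ,   0.        ,   1.        ]]), 'xyz': array([0.9879903 , 0.92620205, 1.06593428]), 'rotation': array([-1.32623799e+02, -1.17846802e-01,  1.51278408e+02])}
{'K': array([[461.45099956,   0.        , 270.01380257],
       [  0.        , 461.45099956, 194.4185729 ],
       [  0.        ,   0.        ,   1.        ]]), 'xyz': array([0.38905293, 0.02504849, 1.34064937]), 'rotation': array([-175.84288422,   -1.08940276,  -88.35921623])}
{'time_s': 0.1, 'joints': array([-8.53007002e+01,  1.48560278e+01,  8.80049696e+01, -1.27421906e-03,
        7.72349568e+01, -1.16207028e+01]), 'joint_velocities': array([-0.07481048, -0.09718296, -0.17339738, -0.02613704,  0.00874831,
        0.03437661]), 'effort': array([ 1.67965438e-03, -4.46974039e+01, -2.91245806e+01, -3.86715965e-04,
        6.27645466e-03, -6.82793640e-06]), 'tool_pos': array([ 0.15451748, -0.5273701 ,  0.24154781]), 'tool_rot': array([-1.79905762e+02, -1.81114372e-02,  1.63202703e+01]), 'ft_force': array([ 0.00214683, -0.0285477 , -0.23215361]), 'ft_torque': array([ 0.02015864,  0.0257976 , -0.05648024]), 'grasp_force': 0.0, 'opening': 0.9973941768878158}
```

View pics/top0b.png

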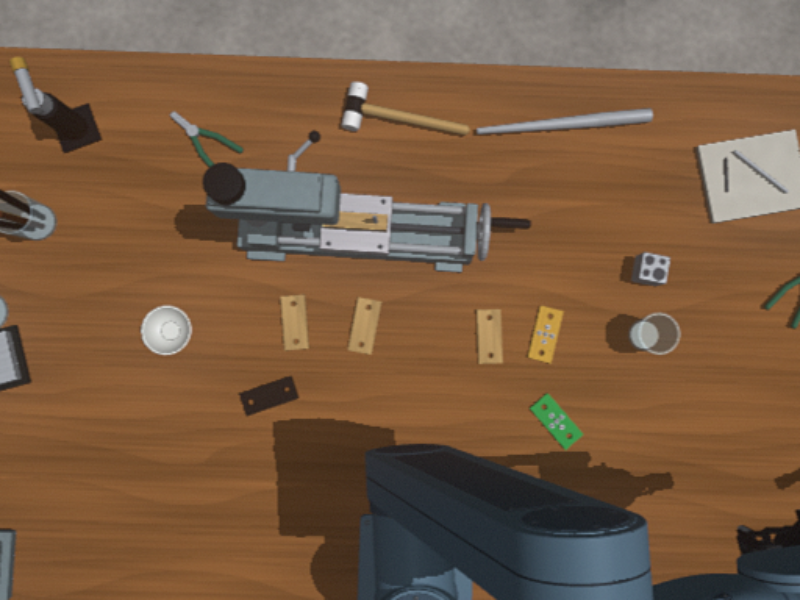

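View pics/side0b.png

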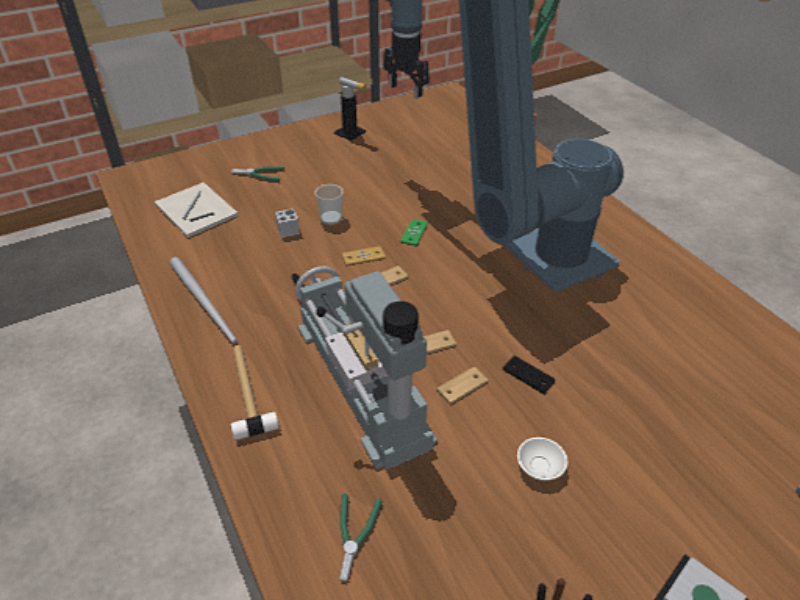

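Top view (800×600): three light-wood blanks at (294,322), (364,326) and (489,336). The brass template with five bushings is at (546,334). The green look-alike at (556,421) and the black one at (268,395) both stay where they are. The slide is part way in under the drill, and the handle is at about (510,223).

```bash
cat >> h.py <<'E'
def ray(p,u,v,z):
    from scipy.spatial.transform import Rotation as Ro
    K=np.array(p['K']);R=Ro.from_euler('xyz',p['rotation'],degrees=True).as_matrix()
    r=R@np.array([(u-K[0,2])/K[0,0],(v-K[1,2])/K[1,1],1]);c=np.array(p['xyz'])
    return c+r*(z-c[2])/r[2]
def plates(im,d,p,roi=None):
    "yellowish plates on bench in top view: centre,yaw,z"
    P=cloud(d,p); hsv=cv2.cvtColor(im,cv2.COLOR_BGR2HSV)
    m=((P[...,2]>0.003)&(P[...,2]<0.016)&(hsv[...,2]>150)&(hsv[...,1]>60)&(P[...,0]>0.1)&(P[...,0]<.62)).astype(np.uint8)
    m=cv2.morphologyEx(m,cv2.MORPH_CLOSE,np.ones((7,7)))
    n,l,s,c=cv2.connectedComponentsWithStats(m)
    out=[]
    for i in range(1,n):
        if s[i,4]<250: continue
        k=cv2.findContours((l==i).astype(np.uint8),0,2)[0][0]
        zz=np.median(P[l==i][:,2]); w=np.array([ray(p,u,v,zz)[:2] for u,v in k[:,0]],np.float32)
        (cx,cy),(a,b),_=cv2.minAreaRect(w); bx=cv2.boxPoints(cv2.minAreaRect(w))
        e=max((bx[1]-bx[0],bx[2]-bx[1]),key=np.linalg.norm)
        col=hsv[l==i].mean(0).round()
        out.append((round(cx,4),round(cy,4),round(np.degrees(np.arctan2(e[1],e[0]))%180,1),round(float(zz),4),round(max(a,b),3),round(min(a,b),3),col,c[i].round()))
    return out
E
python3 - <<'E'
from h import *
p=manip.camera_params('top'); D=np.load('top0.npz');im,d,P=D['im'],D['d'],D['P']
for o in plates(im,d,p): print(o)
S=np.load('side0.npz')['P']; ps=manip.camera_params('side')
for o in plates(np.load('side0.npz')['im'],np.load('side0.npz')['d'],ps): print('side',o)
# heights in machine region
sub=P[110:180:4,130:345:6,2]; print((sub*1000).astype(int))
c=cv2.resize(im[100:180,125:350],None,fx=3.5,fy=3.5,interpolation=cv2.INTER_CUBIC); cv2.imwrite('pics/m.png',c)
E
```

```text
(0.4463, 0.2375, np.float32(8.0), 0.0079, 0.099, 0.043, array([ 18., 118., 174.]), array([188., 206.]))
(0.4441, 0.1072, np.float32(171.3), 0.0079, 0.1, 0.043, array([ 18., 118., 175.]), array([233., 208.]))
(0.4378, -0.229, np.float32(167.6), 0.0057, 0.1, 0.044, array([ 22., 151., 187.]), array([349., 214.]))
(0.4309, -0.125, np.float32(1.6), 0.0074, 0.098, 0.044, array([ 18., 119., 176.]), array([313., 215.]))
(0.2783, -0.2506, np.float32(42.5), 0.0058, 0.096, 0.04, array([ 66., 134., 151.]), array([356., 269.]))
side (0.2695, -0.2953, np.float32(72.7), 0.0036, 0.183, 0.105, array([ 41., 128., 142.]), array([262., 143.]))
side (0.4357, -0.1975, np.float32(99.9), 0.0049, 0.217, 0.107, array([ 17., 120., 162.]), array([237., 167.]))
side (0.5031, 0.2626, np.float32(42.7), 0.0057, 0.223, 0.123, array([ 15., 111., 168.]), array([291., 252.]))
[[   0  345  346  342  322  318  318  319  318  314  312  312   -2   -7
    -2    0    1    2    0   -3   -2    0   -1    0   -3    0    0   -3
     0   -2    2    2    0   -8    3   -1]
 [ 345  345  345  346  345  314  316  315  313  322  320  32
[... 2419 characters left out ...]
 -1    2   -2   -1    0
     3    4    0   -1   -1    0    3   10   16   25   36   40   45   49
    50   -1   85    0   -2    0   -1   -5]
 [   0    3    3   -3    2    4    2    4    0   -5    3   -2    3    0
     0    3    0   -2    0   -3   -2    0   -2    2   -3   14   12   10
    -2    1   -1   -2   -3   -4    0    0]
 [   4    1   -1    2    4   -1   -3    0    1   -1    0    0   -1    0
     1    2    0    2   -4    3    0    1    4    2    0    4   -3    0
     1   -5    0    0    1    0    0    4]
 [   6    0    0    3    0    3   -3    0    0    1   -1   -1   -1    0
    -1    1    4   -3    2   -5    1    4    0    0   -3    3    0   -4
     4    0   -2   -1    0    0    0    3]]
```

View pics/m.png

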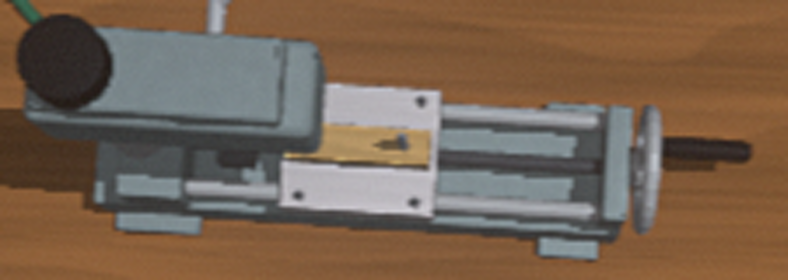

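The crop shows the slide well in, with one pin visible at crop (402,143). The handle runs from (665,150) to (750,152), clear of the wheel. Next I fit the machine's frame.

```bash
cat > mach.py <<'E'
from h import *
def mach(im,d,p):
    P=cloud(d,p);hsv=cv2.cvtColor(im,cv2.COLOR_BGR2HSV);r={}
    X,Y,Z=P[...,0],P[...,1],P[...,2]
    w=(Z>.04)&(Z<.135)&(X>.5)&(X<.8)
    # handle: black pixels
    hm=((hsv[...,2]<75)&(Z>.03)&(Z<.14)&(Y<-.10)&(Y>-.26)&(X>.55)&(X<.75)).astype(np.uint8)
    n,l,s,c=cv2.connectedComponentsWithStats(hm);i=1+np.argmax(s[1:,4])
    zz=np.median(Z[l==i]);k=cv2.findContours((l==i).astype(np.uint8),0,2)[0][0]
    q=np.array([ray(p,u,v,zz)[:2] for u,v in k[:,0]],np.float32);r['handle']=(cv2.boxPoints(cv2.minAreaRect(q)).round(4).tolist(),round(float(zz),4),int(s[i,4]))
    # slide: bright unsaturated at z~95
    sm=((hsv[...,1]<40)&(hsv[...,2]>150)&(Z>.085)&(Z<.105)&(X>.5)&(X<.75)).astype(np.uint8)
    sm=cv2.morphologyEx(sm,cv2.MORPH_CLOSE,np.ones((25,5)))
    sm=cv2.morphologyEx(sm,cv2.MORPH_OPEN,np.ones((9,9)))
    n,l,s,c=cv2.connectedComponentsWithStats(sm);i=1+np.argmax(s[1:,4])
    k=cv2.findContours((l==i).astype(np.uint8),0,2)[0][0]
    q=np.array([ray(p,u,v,.095)[:2] for u,v in k[:,0]],np.float32);r['slide']=cv2.boxPoints(cv2.minAreaRect(q)).round(4).tolist()
    ym=(hsv[...,1]>70)&(hsv[...,0]>12)&(hsv[...,0]<28)&(Z>.105)&(Z<.125)&(X>.5)
    k=np.argwhere(ym);q=np.array([ray(p,u,v,.115)[:2] for v,u in k],np.float32);r['riser']=(cv2.boxPoints(cv2.minAreaRect(q)).round(4).tolist(),len(k))
    return r
if __name__=='__main__':
    D=np.load('top0.npz');p=manip.camera_params('top')
    for k,v in mach(D['im'],D['d'],p).items(): print(k,v)
    P=D['P'].reshape(-1,3);S=np.load('side0.npz')['P'].reshape(-1,3)
    for Q in(P,S):
        m=(Q[:,2]>.112)&(Q[:,2]<.14)&(Q[:,1]<-.04)&(Q[:,1]>-.2)&(Q[:,0]>.5)&(Q[:,0]<.75)
        q=Q[m];print('wheel',m.sum(),q.mean(0),q.min(0),q.max(0))
        # wheel plane points
        m=(Q[:,2]>.02)&(Q[:,2]<.12)&(Q[:,1]<-.12)&(Q[:,1]>-.24)&(Q[:,0]>.53)&(Q[:,0]<.75)
        q=Q[m];print('handle',m.sum(),q.mean(0),q.min(0),q.max(0))
E
python3 mach.py
```

```text
handle ([[0.6262000203132629, -0.11649999767541885], [0.6284000277519226, -0.18440000712871552], [0.6453999876976013, -0.18389999866485596], [0.6432999968528748, -0.11599999666213989]], 0.0574, 149)
slide [[0.5687000155448914, 0.18060000240802765], [0.5760999917984009, -0.05640000104904175], [0.6725000143051147, -0.05339999869465828], [0.6650999784469604, 0.18369999527931213]]
riser ([[0.359499990940094, -0.03759999945759773], [0.5910000205039978, -0.1080000028014183], [0.8270000219345093, 0.6676999926567078], [0.5954999923706055, 0.738099992275238]], 355)
wheel 130 [ 0.60870605 -0.10115418  0.12420301] [ 0.57172256 -0.10751237  0.11215537] [ 0.65104905 -0.09475493  0.13433671]
handle 151 [ 0.63505446 -0.15347429  0.057145  ] [ 0.62551631 -0.18777914  0.04623368] [ 0.64510878 -0.12012375  0.06579091]
wheel 85 [ 0.6181585  -0.09991671  0.12335985] [ 0.57859805 -0.10895289  0.11233193] [ 0.65452423 -0.09097134  0.13306591]
handle 28 [ 0.64011295 -0.1715589   0.05765264] [ 0.6306376  -0.18938172  0.05147045] [ 0.64702043 -0.13597886  0.0632924 ]
```

Machine frame from the fit: its y axis points along the drill with yaw ≈ 1.8°. The hub is at about (0.613, -0.161, 0.080), the handle at (0.636, -0.161, 0.050), so the wheel is at 143° plus whole turns. The slide edge puts it at 2 turns (carriage ≈ 96 mm).

>>> apply_moves:
  deltas:
    - [[4.8,3.7,0],0.13]
    - [[9.6,7.3,0],0.26]
    - [[14.4,11,0],0.4]
    - [[19.2,14.6,0],0.53]
    - [[24,18.3,0],0.66]
    - [[28.8,22,0],0.79]
    - [[33.6,25.6,0],0.92]
    - [[38.4,29.3,0],1.06]
    - [[43.3,33,0],1.19]
    - [[48.1,36.7,-2],1.318]
  gripper: 5
  grip_force: 30

```text
time_s: 1.35
tool_pos: [0.6369, -0.1605, 0.2239]
tool_rot: [179.8, 0.1, 92.1]
ft_force: [1.0, -0.7, 0.4]
opening: 0.586
grasp_force: 0.0
```

>>> apply_moves:
  deltas:
    - [[0,0,-4],0]
    - [[0,0,-8],0]
    - [[0,0,-12],0]
    - [[0,0,-12],0]
    - [[0,0,-12],0]

```text
time_s: 1.98
tool_pos: [0.6353, -0.162, 0.104]
tool_rot: [179.9, 0.0, 91.8]
ft_force: [0.7, 0.6, 1.3]
opening: 0.587
grasp_force: 0.0
```

Run:
```python
from mach import *
s=manip.read_state(); print(s['time_s'],s['tool_pos'],s['tool_rot'],s['opening'],s['ft_force'],s['joints'])
for n in('top','side'):
    im,d,p=cap(n); np.savez(n+'1.npz',im=im,d=d,P=cloud(d,p))
im=np.load('side1.npz')['im'];cv2.imwrite('pics/s1.png',cv2.resize(im[130:300,150:330],None,fx=3.3,fy=3.3,interpolation=cv2.INTER_CUBIC))
```

```text
1.975 [ 0.63527756 -0.16196281  0.10396652] [1.79925378e+02 3.35223733e-02 9.18282289e+01] 0.5869496693165768 [0.6548407  0.58831803 1.31767269] [-2.40340490e+01  3.17805093e+01  8.23118912e+01  2.61536911e-03
  6.58258282e+01 -2.58633691e+01]
```

View pics/s1.png

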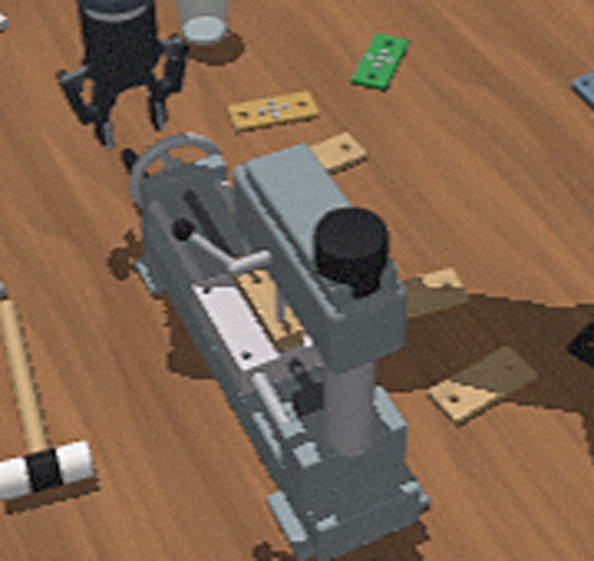

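The jaws at crop (130,110) straddle the handle line, and the slide is far in under the drill. I'll go down, then close.

>>> apply_moves:
  deltas:
    - [[0.1,0,-3],0]
    - [[0.1,0,-6.2],0]
    - [[0.1,0,-6.2],0]

```text
time_s: 2.45
tool_pos: [0.6345, -0.1612, 0.04]
tool_rot: [-179.9, -0.1, 91.8]
ft_force: [-0.6, -0.7, 0.2]
opening: 0.59
grasp_force: 0.0
```

>>> apply_moves:
  deltas:
    - [[0,0,0],0]
    - [[0,0,0],0]
    - [[0,0,0],0]
    - [[0,0,0],0]
    - [[0,0,0],0]
    - [[0,0,0],0]
  gripper: 0
  grip_force: 30

```text
time_s: 3.2
tool_pos: [0.6352, -0.1621, 0.0412]
tool_rot: [-180.0, 0.0, 91.8]
ft_force: [-3.2, -2.5, 5.4]
opening: 0.199
grasp_force: 28.9
```

```bash
cat > rows.py <<'E'
import sys,numpy as np
a0,st,n=map(float,sys.argv[1:4]); n=int(n)
for c in range(0,n,10):
    b=a0+c*st; print([[[round(3.8*(np.sin(np.radians(b+k*st))-np.sin(np.radians(b))),2),0,round(3.8*(np.cos(np.radians(b+k*st))-np.cos(np.radians(b))),2)],0] for k in range(1,min(10,n-c)+1)])
E
python3 rows.py 143 -15 4; python3 rows.py 83 -20 40
```

```text
[[[np.float64(0.71), 0, np.float64(0.7)], 0], [[np.float64(1.21), 0, np.float64(1.55)], 0], [[np.float64(1.48), 0, np.float64(2.51)], 0], [[np.float64(1.48), 0, np.float64(3.5)], 0]]
[[[np.float64(-0.39), 0, np.float64(1.26)], 0], [[np.float64(-1.18), 0, np.float64(2.32)], 0], [[np.float64(-2.29), 0, np.float64(3.03)], 0], [[np.float64(-3.57), 0, np.float64(3.33)], 0], [[np.float64(-4.88), 0, np.float64(3.17)], 0], [[np.float64(-6.06), 0, np.float64(2.57)], 0], [[np.float64(-6.96), 0, np.float64(1.61)], 0], [[np.float64(-7.47), 0, np.float64(0.39)], 0], [[np.float64(-7.54), 0, np.float64(-0.93)], 0], [[np.float64(-7.16), 0, np.float64(-2.19)], 0]]
[[[np.float64(0.79), 0, np.float64(-1.05)], 0], [[np.float64(1.9), 0, np.float64(-1.77)], 0], [[np.float64(3.19), 0, np.float64(-2.07)], 0], [[np.float64(4.5), 0, np.float64(-1.91)], 0], [[np.float64(5.67), 0, np.float64(-1.31)], 0], [[np.float64(6.57), 0, np.float64(-0.34)], 0], [[np.float64(7.09), 0, np.float64(0.87)], 0], [[np.float64(7.16), 0, np.float64(2.19)], 0], [[np.float64(6.77), 0, np.float64(3.45)], 0], [[np.float64(5.98), 0, np
[... 254 characters left out ...]
, [[np.float64(-6.29), 0, np.float64(-1.92)], 0], [[np.float64(-6.36), 0, np.float64(-3.24)], 0], [[np.float64(-5.98), 0, np.float64(-4.5)], 0], [[np.float64(-5.18), 0, np.float64(-5.56)], 0], [[np.float64(-4.08), 0, np.float64(-6.28)], 0]]
[[[np.float64(1.29), 0, np.float64(-0.3)], 0], [[np.float64(2.6), 0, np.float64(-0.14)], 0], [[np.float64(3.77), 0, np.float64(0.46)], 0], [[np.float64(4.67), 0, np.float64(1.43)], 0], [[np.float64(5.19), 0, np.float64(2.64)], 0], [[np.float64(5.26), 0, np.float64(3.96)], 0], [[np.float64(4.87), 0, np.float64(5.22)], 0], [[np.float64(4.08), 0, np.float64(6.28)], 0], [[np.float64(2.97), 0, np.float64(7.0)], 0], [[np.float64(1.68), 0, np.float64(7.29)], 0]]
```

>>> apply_moves:
  deltas:
    - [[0.71,0.02,0.7],0]
    - [[1.21,0.04,1.55],0]
    - [[1.48,0.05,2.51],0]
    - [[1.48,0.05,3.5],0]
    - [[1.48,0.05,3.5],0]

```text
time_s: 3.82
tool_pos: [0.6502, -0.1625, 0.076]
tool_rot: [-180.0, 0.1, 91.8]
ft_force: [-0.9, -5.8, -0.2]
opening: 0.205
grasp_force: 29.7
```

Forces are low, so I'll continue round.

>>> apply_moves:
  deltas:
    - [[-0.39,-0.01,1.26],0]
    - [[-1.18,-0.04,2.32],0]
    - [[-2.29,-0.07,3.03],0]
    - [[-3.57,-0.11,3.33],0]
    - [[-4.88,-0.15,3.17],0]
    - [[-6.06,-0.18,2.57],0]
    - [[-6.96,-0.21,1.61],0]
    - [[-7.47,-0.22,0.39],0]
    - [[-7.54,-0.23,-0.93],0]
    - [[-7.16,-0.21,-2.19],0]

```text
time_s: 5.08
tool_pos: [0.5788, -0.1606, 0.0532]
tool_rot: [179.9, -0.2, 91.8]
ft_force: [7.9, 9.0, 5.1]
opening: 0.203
grasp_force: 31.7
```

>>> apply_moves:
  deltas:
    - [[0.79,0.02,-1.05],0]
    - [[1.9,0.06,-1.77],0]
    - [[3.19,0.1,-2.07],0]
    - [[4.5,0.13,-1.91],0]
    - [[5.67,0.17,-1.31],0]
    - [[6.57,0.2,-0.34],0]
    - [[7.09,0.21,0.87],0]
    - [[7.16,0.21,2.19],0]
    - [[6.77,0.2,3.45],0]
    - [[5.98,0.18,4.5],0]

```text
time_s: 6.32
tool_pos: [0.6388, -0.1622, 0.0992]
tool_rot: [179.9, 0.1, 91.8]
ft_force: [1.2, -3.2, -0.1]
opening: 0.204
grasp_force: 30.3
```

Run:
```python
from mach import *
s=manip.read_state(); print(s['time_s'],s['tool_pos'],s['ft_force'],s['opening'],s['grasp_force'])
im,d,p=cap('side');cv2.imwrite('pics/s2.png',cv2.resize(im[130:300,150:330],None,fx=3.3,fy=3.3,interpolation=cv2.INTER_CUBIC))
```

```text
6.325 [ 0.6387857  -0.16224019  0.09919208] [ 1.15868492 -3.20425809 -0.08024656] 0.2041775066521941 30.258023142814636
```

View pics/s2.png

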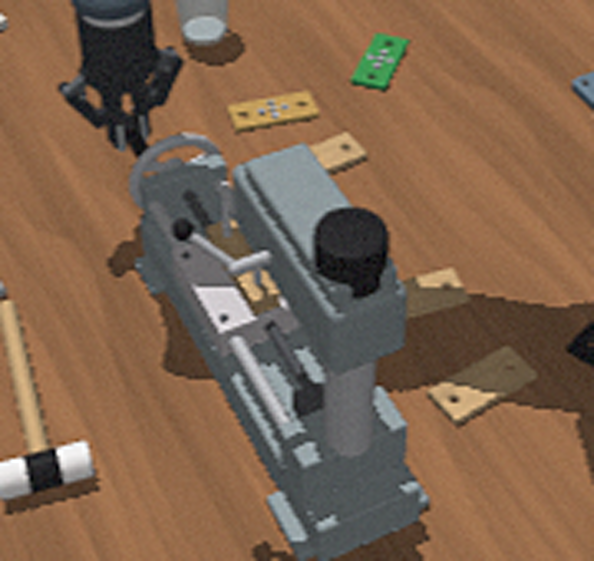

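The slide has come out about 50 mm and the grip is sound. 403° are left.

>>> apply_moves:
  deltas:
    - [[-1.11,-0.03,0.72],0]
    - [[-2.39,-0.07,1.02],0]
    - [[-3.7,-0.11,0.85],0]
    - [[-4.88,-0.15,0.26],0]
    - [[-5.78,-0.17,-0.71],0]
    - [[-6.29,-0.19,-1.92],0]
    - [[-6.36,-0.19,-3.24],0]
    - [[-5.98,-0.18,-4.5],0]
    - [[-5.18,-0.16,-5.56],0]
    - [[-4.08,-0.12,-6.28],0]

```text
time_s: 7.62
tool_pos: [0.5981, -0.161, 0.036]
tool_rot: [179.9, -0.1, 91.8]
ft_force: [2.7, 4.6, 12.3]
opening: 0.206
grasp_force: 31.8
```

>>> apply_moves:
  deltas:
    - [[1.29,0.04,-0.3],0]
    - [[2.6,0.08,-0.14],0]
    - [[3.77,0.11,0.46],0]
    - [[4.67,0.14,1.43],0]
    - [[5.19,0.16,2.64],0]
    - [[5.26,0.16,3.96],0]
    - [[4.87,0.15,5.22],0]
    - [[4.08,0.12,6.28],0]
    - [[2.97,0.09,7.0],0]
    - [[1.68,0.05,7.29],0]

```text
time_s: 8.88
tool_pos: [0.6141, -0.1616, 0.1097]
tool_rot: [179.9, -0.0, 91.8]
ft_force: [2.1, 1.9, 1.7]
opening: 0.202
grasp_force: 30.7
```

>>> apply_moves:
  deltas:
    - [[-0.1,0,0],0]
    - [[-0.2,0,0],0]
    - [[-0.3,0,0],0]
    - [[-0.3,0,0],0]

```text
time_s: 9.38
tool_pos: [0.6121, -0.1615, 0.1096]
tool_rot: [179.9, -0.0, 91.8]
ft_force: [5.0, 0.9, 5.5]
opening: 0.201
grasp_force: 31.6
```

>>> apply_moves:
  deltas:
    - [[-0.1,0,0],0]
    - [[-0.2,0,0],0]
    - [[-0.2,0,0],0]

```text
time_s: 9.75
tool_pos: [0.6118, -0.1615, 0.1098]
tool_rot: [179.6, 0.0, 91.8]
ft_force: [10.0, 1.5, 4.1]
opening: 0.207
grasp_force: 32.4
```

Firm against the out-stop: 10 N, and no more travel. Release, rise, and step aside to look.

>>> apply_moves:
  deltas:
    - [[0.3,0,0],0]
    - [[0.3,0,0],0]
    - [[0.3,0,0],0]
    - [[0.3,0,0],0]
  gripper: 6.5

```text
time_s: 10.25
tool_pos: [0.612, -0.162, 0.1085]
tool_rot: [-179.9, -0.0, 91.8]
ft_force: [-0.1, 0.4, 0.4]
opening: 0.764
grasp_force: 0.0
```

>>> apply_moves:
  deltas:
    - [[0,0,5],0]
    - [[0,0,10],0]
    - [[-4,-6,12],0]
    - [[-8,-12,12],0]
    - [[-12,-18,12],0]
    - [[-15,-24,12],0]
    - [[-15,-24,12],0]
    - [[-15,-24,12],0]

```text
time_s: 11.25
tool_pos: [0.4606, -0.4046, 0.2286]
tool_rot: [-180.0, 0.0, 91.6]
ft_force: [0.7, 0.6, -1.2]
opening: 0.764
grasp_force: 0.0
```

Run:
```python
from mach import *
s=manip.read_state(); print(s['time_s'],s['tool_pos'],s['ft_force'],s['opening'])
for n in('top','side'):
    im,d,p=cap(n); np.savez(n+'3.npz',im=im,d=d,P=cloud(d,p))
    if n=='top':
        for o in plates(im,d,p): print(o)
        for k,v in mach(im,d,p).items(): print(k,v)
        cv2.imwrite('pics/t3.png',np.vstack([cv2.resize(im[100:180,190:350],(800,400),interpolation=cv2.INTER_CUBIC)]))
        a=im
    else: 
        b=cv2.resize(im[130:230,170:290],(600,500),interpolation=cv2.INTER_CUBIC); cv2.imwrite('pics/s3.png',b)
```

```text
11.25 [ 0.46064526 -0.40460507  0.22857641] [ 0.68702633  0.64399712 -1.16087686] 0.7642627219285418
(0.4461, 0.2373, np.float32(7.2), 0.008, 0.1, 0.045, array([ 18., 118., 180.]), array([188., 206.]))
(0.4442, 0.1073, np.float32(171.0), 0.0079, 0.1, 0.044, array([ 18., 118., 181.]), array([233., 208.]))
(0.2831, -0.2424, np.float32(42.1), 0.0056, 0.078, 0.046, array([ 68., 135., 158.]), array([354., 267.]))
handle ([[0.6003000140190125, -0.10939999669790268], [0.6026999950408936, -0.18440000712871552], [0.6187999844551086, -0.18389999866485596], [0.6165000200271606, -0.10890000313520432]], 0.1247, 175)
slide [[0.564300000667572, 0.14550000429153442], [0.5715000033378601, -0.08380000293254852], [0.6707000136375427, -0.08070000261068344], [0.6635000109672546, 0.1485999971628189]]
riser ([[0.39809998869895935, -0.13860000669956207], [0.6172000169754028, -0.19169999659061432], [0.8276000022888184, 0.6766999959945679], [0.6085000038146973, 0.7297999858856201]], 433)
```

View pics/t3.png

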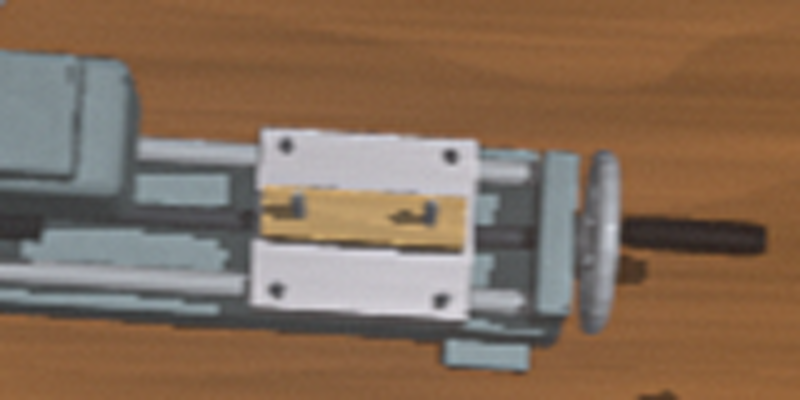

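View pics/s3.png

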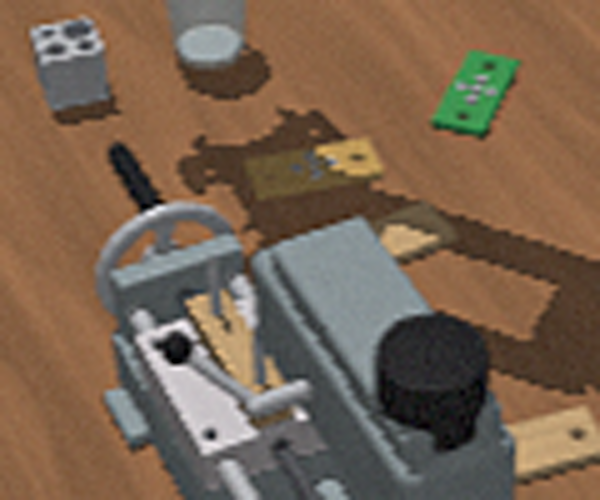

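The slide is fully out. The handle is at the top, and both pins show at crop (298,205) and (430,212). Screws at (286,145), (450,156), (277,289) and (441,300) give the fixture's centre.

Run:
```python
from h import *
D=np.load('top3.npz');im=D['im'];p=manip.camera_params('top');P=D['P']
g=255-cv2.cvtColor(im,cv2.COLOR_BGR2GRAY).astype(float)
W=[]
for u,v in[(286,145),(450,156),(277,289),(441,300)]:
    x,y=190+u/5,100+v/5;x0,y0=int(round(x))-3,int(round(y))-3
    w=g[y0:y0+7,x0:x0+7];w=np.clip(w-np.median(w)-15,0,None);yy,xx=np.mgrid[:7,:7]
    c=(x0+(w*xx).sum()/w.sum(),y0+(w*yy).sum()/w.sum());W.append(ray(p,*c,.095)); print(np.round(c,2),W[-1].round(4))
W=np.array(W);print('centre',W.mean(0).round(4),'yaw',np.degrees(np.arctan2(*( -(W[0]-W[1])[0],(W[0]-W[1])[1]))),np.degrees(np.arctan2(*( -(W[2]-W[3])[0],(W[2]-W[3])[1]))))
hsv=cv2.cvtColor(im,cv2.COLOR_BGR2HSV)
ym=((hsv[...,1]>70)&(hsv[...,0]>12)&(hsv[...,2]>120)).astype(np.uint8);m=np.zeros_like(ym);m[134:152,238:288]=ym[134:152,238:288]
m=cv2.morphologyEx(m,cv2.MORPH_CLOSE,np.ones((5,5)))
k=cv2.findContours(m,0,2)[0];k=max(k,key=cv2.contourArea)[:,0]
q=np.array([ray(p,u,v,.115)[:2] for u,v in k],np.float32);r=cv2.minAreaRect(q);print('riser',r)
# pins: points with z>.14
q=P[120:160,235:290].reshape(-1,3);q=q[(q[:,2]>.13)&(q[:,2]<.175)];print(q.round(3)[:20])
# bench check of z
print('slide z',np.median(P[146:158,250:270,2]),'riser z',np.median(P[142:146,255:270,2]))
Q=np.load('side3.npz')['P'].reshape(-1,3);m=(Q[:,2]>.135)&(Q[:,2]<.17)&(Q[:,0]>.55)&(Q[:,0]<.67)&(Q[:,1]>-.07)&(Q[:,1]<.08);print(Q[m].round(3)[:30])
```

```text
[246.73 128.68] [0.6584 0.0727 0.095 ]
[279.65 130.82] [ 0.6554 -0.0174  0.095 ]
[244.5  158.24] [0.5768 0.0762 0.095 ]
[277.44 160.11] [ 0.5745 -0.0136  0.095 ]
centre [0.6163 0.0295 0.095 ] yaw -1.9002599648155694 -1.459041186294703
riser ((0.6168102025985718, 0.029585931450128555), (0.10844749212265015, 0.02710128203034401), 88.23641967773438)
[[ 0.619  0.063  0.165]
 [ 0.62   0.061  0.161]
 [ 0.617  0.063  0.162]
 [ 0.617  0.061  0.161]
 [ 0.617  0.064  0.149]
 [ 0.616  0.061  0.152]
 [ 0.617  0.059  0.149]
 [ 0.617 -0.006  0.162]
 [ 0.617 -0.009  0.162]
 [ 0.615  0.064  0.144]
 [ 0.614  0.061  0.15 ]
 [ 0.617  0.059  0.136]
 [ 0.616 -0.004  0.153]
 [ 0.614 -0.006  0.163]
 [ 0.615 -0.009  0.158]
 [ 0.615  0.064  0.134]
 [ 0.614  0.061  0.136]
 [ 0.614 -0.004  0.149]
 [ 0.613 -0.007  0.152]
 [ 0.613 -0.009  0.155]]
slide z 0.09653909445903341 riser z 0.11466130103736816
[[ 0.618 -0.008  0.164]
 [ 0.622 -0.008  0.161]
 [ 0.619 -0.007  0.161]
 [ 0.622 -0.009  0.156]
 [ 0.618 -0.008  0.155]
 [ 0.622 -0.009  0.151]
 [ 0.621 -0.002  0.157]
 [ 0.616 -0.005  0.152]
 [ 0.623 -0.007  0.149]
 [ 0.621 -0.002  0.152]
 [ 0.617 -0.005  0.148]
 [ 0.623 -0.008  0.144]
 [ 0.622 -0.002  0.148]
 [ 0.616 -0.008  0.141]
 [ 0.624 -0.006  0.142]
 [ 0.621 -0.004  0.142]
 [ 0.617 -0.005  0.139]
 [ 0.621 -0.006  0.136]
 [ 0.618 -0.005  0.135]
 [ 0.623  0.061  0.162]
 [ 0.623  0.06   0.158]
 [ 0.623  0.059  0.152]
 [ 0.625  0.065  0.154]
 [ 0.624  0.061  0.146]
 [ 0.622  0.063  0.147]
 [ 0.624  0.061  0.142]
 [ 0.621  0.062  0.141]
 [ 0.618  0.062  0.14 ]
 [ 0.626  0.064  0.141]
 [ 0.623  0.066  0.141]]
```

Fixture centre ≈ (0.618, 0.029) with yaw ≈ −1.8° (pins and screws agree, and the arm's handle reading supplies a +1.5 mm x offset). First blank: the one at (0.444, 0.107), yaw −9°.

>>> apply_moves:
  deltas:
    - [[-0.2,5.5,0],0.15]
    - [[-0.4,11,0],0.3]
    - [[-0.6,16.5,0],0.45]
    - [[-0.8,22,0],0.6]
    - [[-1,27.5,0],0.75]
    - [[-1.2,33,0],0.9]
    - [[-1.4,38.5,0],1.05]
    - [[-1.5,44,-2],1.2]
    - [[-1.5,49.2,-6],1.38]
    - [[-1.5,51.2,-12],1.386]

```text
time_s: 12.6
tool_pos: [0.4483, 0.1128, 0.1128]
tool_rot: [179.9, 0.3, 171.7]
ft_force: [0.5, -0.0, -1.1]
opening: 0.762
grasp_force: 0.0
```

>>> apply_moves:
  deltas:
    - [[0,0,-3],0]
    - [[0,0,-5],0]
    - [[0,0,-5],0]
    - [[0,0,-5],0]
  gripper: 6.5

```text
time_s: 13.1
tool_pos: [0.4479, 0.1095, 0.0629]
tool_rot: [180.0, 0.1, 171.3]
ft_force: [-0.4, -0.3, -0.8]
opening: 0.759
grasp_force: 0.0
```

Run:
```python
from h import *
s=manip.read_state(); print(s['time_s'],s['tool_pos'],s['tool_rot'],s['joints'])
im,d,p=cap('side');cv2.imwrite('pics/s4.png',cv2.resize(im[180:280,250:370],(720,600),interpolation=cv2.INTER_CUBIC))
```

```text
13.1 [0.44789653 0.10945411 0.06292616] [1.79983778e+02 6.73749311e-02 1.71313779e+02] [-1.76889886e-01  1.79083714e+01  1.12936016e+02  8.03800516e-03
  4.90865793e+01 -8.14959386e+01]
```

View pics/s4.png

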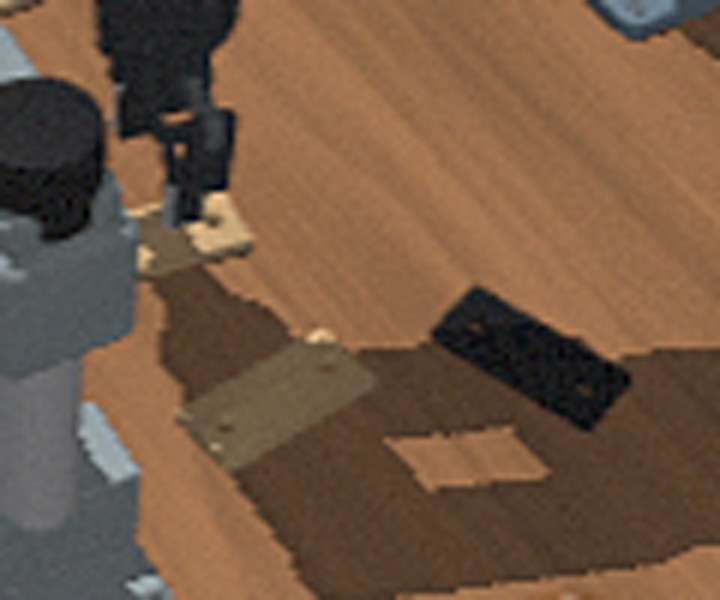

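The jaws hover over the blank at crop (195,235). I'll correct by −2 mm in x and y and go down carefully.

>>> apply_moves:
  deltas:
    - [[-0.2,-0.2,-2.5],-0.005]
    - [[-0.2,-0.2,-4.6],-0.005]
    - [[-0.2,-0.2,-4.7],-0.005]
    - [[-0.2,-0.2,-4.7],-0.005]

```text
time_s: 13.65
tool_pos: [0.4464, 0.1067, 0.0161]
tool_rot: [180.0, 0.1, 171.0]
ft_force: [0.1, -0.4, 0.9]
opening: 0.763
grasp_force: 0.0
```

>>> apply_moves:
  deltas:
    - [[0,0,-0.2],0]
    - [[0,0,-0.3],0]
    - [[0,0,-0.3],0]
    - [[0,0,-0.3],0]
    - [[0,0,-0.3],0]
    - [[0,0,-0.3],0]
  gripper: 3.5
  grip_force: 40

```text
time_s: 14.4
tool_pos: [0.4465, 0.1068, 0.0139]
tool_rot: [180.0, 0.1, 171.0]
ft_force: [-3.2, -0.2, 16.3]
opening: 0.494
grasp_force: 38.4
```

Gripped at about 42–44 mm. Lift and carry it over the pins.

>>> apply_moves:
  deltas:
    - [[0,0,4],0]
    - [[0,0,9],0]
    - [[0,0,14],0]
    - [[0,0,20],0]
    - [[0,0,20],0]

```text
time_s: 15.02
tool_pos: [0.4487, 0.1069, 0.2174]
tool_rot: [179.9, 0.7, 171.0]
ft_force: [0.0, 0.7, -0.7]
opening: 0.495
grasp_force: 40.9
```

>>> apply_moves:
  deltas:
    - [[0,-3,0],-0.17]
    - [[2.5,-6,0],-0.34]
    - [[6,-7.8,0],-0.52]
    - [[9,-7.8,0],-0.7]
    - [[12,-7.8,0],-0.87]
    - [[15,-7.8,0],-1.05]
    - [[17,-7.8,0],-1.22]
    - [[17.1,-7.8,0],-1.39]
    - [[17.1,-7.8,0],-1.445]
    - [[17.1,-7.8,0],-1.445]

```text
time_s: 16.27
tool_pos: [0.616, 0.0288, 0.2108]
tool_rot: [-179.9, -0.0, 88.2]
ft_force: [0.1, -0.3, -1.0]
opening: 0.497
grasp_force: 40.9
```

Run:
```python
from h import *
s=manip.read_state(); print(s['time_s'],s['tool_pos'],s['tool_rot'],s['joints'],s['opening'],s['grasp_force'])
im,d,p=cap('side');im2,d2,p2=cap('top');np.savez('top5.npz',im=im2,d=d2)
a=cv2.resize(im[110:230,180:300],(400,400),interpolation=cv2.INTER_CUBIC)
b=cv2.resize(im2[100:180,220:300],(400,400),interpolation=cv2.INTER_CUBIC)
cv2.imwrite('pics/s5.png',np.hstack([a,b]))
for o in plates(im2,d2,p2): print(o)
```

```text
16.275 [0.61598222 0.02882829 0.21079639] [-1.79883952e+02 -1.18459296e-02  8.82000891e+01] [-7.67147623e+00  2.29097543e+01  8.08754231e+01 -9.04150563e-05
  7.63314740e+01 -5.87155590e+00] 0.4969435558442322 40.89060723781586
(0.4379, -0.2289, np.float32(167.0), 0.0057, 0.101, 0.044, array([ 22., 151., 193.]), array([349., 214.]))
(0.431, -0.1294, np.float32(1.3), 0.0075, 0.099, 0.052, array([ 18., 118., 181.]), array([314., 215.]))
(0.2829, -0.2555, np.float32(42.5), 0.0057, 0.096, 0.053, array([ 63., 132., 155.]), array([357., 269.]))
```

View pics/s5.png

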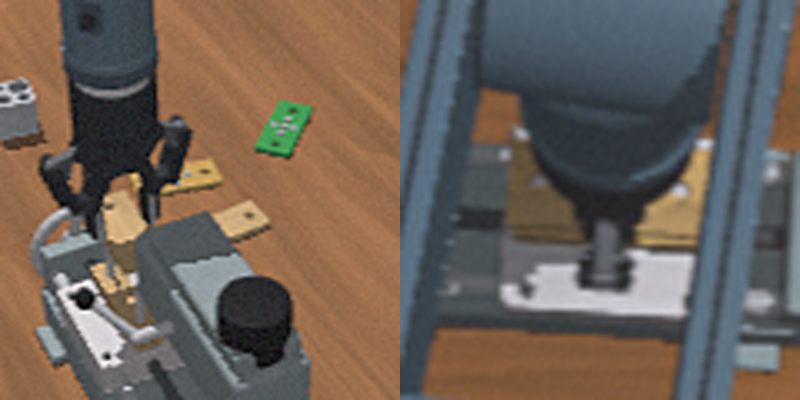

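Left half: the blank is held over the pins. Right half (top view): the plate with both holes at (540,180) and (682,188) in the crop. I'll measure the holes against the expected pin spots.

Run:
```python
from h import *
D=np.load('top5.npz');im=D['im'];d=D['d'];p=manip.camera_params('top');P=cloud(d,p)
print('plate z',np.median(P[133:146,240:246,2]),np.median(P[133:146,270:278,2]))
for u0,v0 in((248,136),(276,137)):
    w=im[v0-5:v0+6,u0-5:u0+6].min(2).astype(float); print(w.astype(int))
    w=np.clip(w-90,0,None);yy,xx=np.mgrid[-5:6,-5:6];print(ray(p,u0+(w*xx).sum()/w.sum(),v0+(w*yy).sum()/w.sum(),.203).round(4))
hsv=cv2.cvtColor(im,cv2.COLOR_BGR2HSV)
m=(P[...,2]>.190)&(P[...,2]<.215)&(hsv[...,1]>60)&(hsv[...,0]>12)&(hsv[...,0]<28)
m[:, :235]=0;m[:,285:]=0;m[:120]=0;m[155:]=0
k=np.argwhere(m);q=np.array([ray(p,u,v,.205)[:2] for v,u in k],np.float32)
print(len(k),q.min(0),q.max(0),cv2.boxPoints(cv2.minAreaRect(q)).round(4))
```

```text
plate z 0.2034622804407491 0.20717016415107325
[[ 55  59  61  53  41  38  51  54  48  47  45]
 [ 60  60  59  53  43  36  40  50  51  50  46]
 [ 58  54  60  60  48  34  37  41  50  51  53]
 [ 61  59  60  57  56  45  35  34  39  43  52]
 [ 61  60  59  69  88  81  50  30  36  38  41]
 [ 60  59  63  89 104 103  82  45  31  37  37]
 [ 61  63  63  74  75  79  68  46  38  31  34]
 [ 60  61  62  56  56  59  60  59  51  39  33]
 [ 58  63  61  59  60  62  63  63  58  52  46]
 [ 59  64  60  62  61  61  59  63  59  63  57]
 [ 62  62  63  65  62  62  64  66  62  65  62]]
[0.6166 0.0661 0.203 ]
[[ 57  68  80  77  58  39  54  88 109 108  91]
 [ 76  79  74  60  47  44  69  97 108 104  85]
 [ 73  62  56  46  38  52  88 107 108 108  87]
 [ 50  45  41  33  41  77 105 108 109 107  87]
 [ 45  39  36  45  79  92  96 105 109 101  81]
 [ 35  34  46 101 165 169 122 100 109 100  85]
 [ 37  50  81 157 193 192 155  98 108  92  80]
 [ 53  77  99 113 132 135 113 102 106  89  79]
 [ 87 100 102  99  95  89  91  96  95  80  75]
 [102 100  95  95  91  90  92  93  92  75  68]
 [102  99  93  93  94  97  95  96  88  76  68]]
[ 0.6152 -0.0059  0.203 ]
264 [ 0.5906831  -0.01945275] [0.63617206 0.08001062] [[ 0.5903 -0.0185]
 [ 0.6341 -0.0195]
 [ 0.6363  0.0798]
 [ 0.5925  0.0807]]
```

>>> apply_moves:
  deltas:
    - [[0.15,-0.02,-1.5],0]
    - [[0.15,-0.02,-3],0]
    - [[0.15,-0.02,-4],0]
    - [[0.15,-0.02,-4.5],0]
    - [[0.15,-0.02,-4.5],0]

```text
time_s: 17.0
tool_pos: [0.6179, 0.0277, 0.1665]
tool_rot: [-180.0, 0.1, 88.2]
ft_force: [-0.2, -4.1, -2.4]
opening: 0.492
grasp_force: 40.7
```

>>> apply_moves:
  deltas:
    - [[0,-0.08,-0.5],0]
    - [[0,-0.08,-1.5],0]
    - [[0,-0.08,-1.5],0]

```text
time_s: 17.38
tool_pos: [0.6182, 0.0272, 0.1511]
tool_rot: [180.0, 0.0, 88.2]
ft_force: [1.3, -6.0, -2.9]
opening: 0.495
grasp_force: 40.8
```

>>> apply_moves:
  deltas:
    - [[0,-0.1,-0.7],0]
    - [[0,-0.1,-1.4],0]
    - [[0,-0.1,-2.0],0]
    - [[0,-0.1,-2.0],0]

```text
time_s: 17.88
tool_pos: [0.6174, 0.0271, 0.131]
tool_rot: [-179.9, -0.0, 88.2]
ft_force: [0.1, -1.6, -1.3]
opening: 0.494
grasp_force: 41.0
```

The blank sits on both pins. I'll set it down, release and rise.

>>> apply_moves:
  deltas:
    - [[0,0,-0.15],0]
    - [[0,0,-0.15],0]

```text
time_s: 18.12
tool_pos: [0.618, 0.027, 0.1305]
tool_rot: [-180.0, -0.0, 88.2]
ft_force: [-0.7, -0.7, -1.1]
opening: 0.491
grasp_force: 41.0
```

>>> apply_moves:
  deltas:
    - [[0,0,0],0]
    - [[0,0,0],0]
    - [[0,0,0],0]
    - [[0,0,0.5],0]
    - [[0,0,4],0]
    - [[0,0,8],0]
    - [[0,0,9],0]
    - [[-4,0,9],0]
    - [[-9,0,9],-0.15]
    - [[-14,0,9],-0.3]
  gripper: 6

```text
time_s: 19.38
tool_pos: [0.4762, 0.0269, 0.2197]
tool_rot: [-179.9, 0.0, 70.7]
ft_force: [-0.1, -0.3, 0.5]
opening: 0.702
grasp_force: 0.0
```

>>> apply_moves:
  deltas:
    - [[-1,5,0],-0.17]
    - [[-2,9,0],-0.34]
    - [[-3,13,0],-0.52]
    - [[-3,17,-4],-0.7]
    - [[-3.2,21,-9],-0.87]
    - [[-3.2,21,-14],-1.05]
    - [[-3.2,21,-14],-1.114]
    - [[-3.2,21,-14],-1.114]

```text
time_s: 20.38
tool_pos: [0.4453, 0.2367, 0.0795]
tool_rot: [180.0, 0.1, 7.2]
ft_force: [0.3, -0.3, 0.4]
opening: 0.704
grasp_force: 0.0
```

Run:
```python
from h import *
s=manip.read_state(); print(s['time_s'],s['tool_pos'],s['tool_rot'],s['joints'],s['opening'])
im,d,p=cap('top');np.savez('top6.npz',im=im,d=d)
b=cv2.resize(im[95:245,160:360],(800,600),interpolation=cv2.INTER_CUBIC)
cv2.imwrite('pics/s6.png',b)
for o in plates(im,d,p): print(o)
```

```text
20.375 [0.44530165 0.23671933 0.0795095 ] [1.79985089e+02 1.25706954e-01 7.20576277e+00] [1.53010097e+01 2.02403082e+01 1.06010683e+02 3.63971427e-03
 5.38755634e+01 9.80930815e+01] 0.703616062517806
(0.4381, -0.2289, np.float32(168.3), 0.0056, 0.1, 0.045, array([ 22., 151., 185.]), array([349., 213.]))
(0.4309, -0.1249, np.float32(1.6), 0.0075, 0.098, 0.043, array([ 18., 119., 175.]), array([313., 215.]))
(0.2786, -0.2507, np.float32(42.1), 0.006, 0.095, 0.039, array([ 66., 131., 149.]), array([356., 269.]))
```

View pics/s6.png

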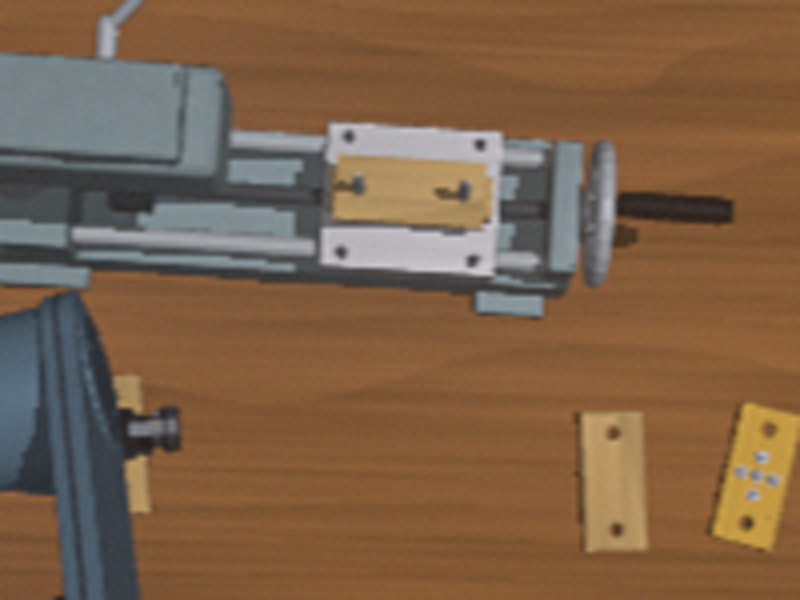

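The first blank lies on both pins (crop (412,190)). The next blank sits under the jaws at (133,445), unmoved. The remaining ones and the brass template are to the right. Going down to grip.

>>> apply_moves:
  deltas:
    - [[0.08,0.05,-3],0]
    - [[0.08,0.05,-6],0]
    - [[0.08,0.05,-6.4],0]
    - [[0.08,0.05,-6.4],0]

```text
time_s: 20.92
tool_pos: [0.4475, 0.2373, 0.0174]
tool_rot: [-180.0, -0.1, 7.2]
ft_force: [-0.6, 0.5, 0.3]
opening: 0.702
grasp_force: 0.0
```

>>> apply_moves:
  deltas:
    - [[0,0,-0.1],0]
    - [[0,0,-0.2],0]
    - [[0,0,-0.2],0]
    - [[0,0,-0.2],0]
    - [[0,0,-0.2],0]
  gripper: 3.5

```text
time_s: 21.55
tool_pos: [0.449, 0.2375, 0.018]
tool_rot: [-180.0, -0.3, 7.2]
ft_force: [-3.3, -2.7, 20.2]
opening: 0.412
grasp_force: 10.2
```

>>> apply_moves:
  deltas:
    - [[0,0,4],0]
    - [[0,0,9],0]
    - [[0,0,14],0]
    - [[0,0,20],0]
    - [[0,-4,20],0]
    - [[0,-9,20],0.17]
    - [[0,-14,20],0.34]
    - [[2,-19,20],0.52]
    - [[5,-20.8,20],0.7]
    - [[8,-20.8,20],0.87]

```text
time_s: 22.8
tool_pos: [0.528, 0.0271, 0.2159]
tool_rot: [179.9, -0.0, 57.2]
ft_force: [-0.2, 0.0, -0.2]
opening: 0.41
grasp_force: 0.0
```

>>> apply_moves:
  deltas:
    - [[3,0,0],0.17]
    - [[6,0,0],0.34]
    - [[9,0,0],0.5]
    - [[9.1,0,0],0.544]
    - [[9.1,0,0],0.544]
    - [[9.1,0,0],0.544]

```text
time_s: 23.55
tool_pos: [0.6176, 0.0293, 0.2152]
tool_rot: [180.0, 0.0, 88.1]
ft_force: [-0.0, 0.2, -0.2]
opening: 0.411
grasp_force: 0.0
```

```bash
cat > hold.py <<'E'
from h import *
import sys
s=manip.read_state(); print(s['time_s'],s['tool_pos'].round(4),s['tool_rot'].round(1),s['opening'],s['grasp_force'])
im,d,p=cap('top');np.savez('hold.npz',im=im,d=d);P=cloud(d,p)
for o in plates(im,d,p): print(o)
z=float(sys.argv[1])
hsv=cv2.cvtColor(im,cv2.COLOR_BGR2HSV)
m=(P[...,2]>.19)&(P[...,2]<.215)&(hsv[...,1]>60)&(hsv[...,0]>12)&(hsv[...,0]<30)
m[:, :235]=0;m[:,290:]=0;m[:120]=0;m[160:]=0
k=np.argwhere(m);q=np.array([ray(p,u,v,z)[:2] for v,u in k],np.float32)
r=cv2.minAreaRect(q);print(len(k),q.min(0),q.max(0),r)
cv2.imwrite(sys.argv[2],cv2.resize(im[115:165,225:305],(800,500),interpolation=cv2.INTER_CUBIC))
E
python3 hold.py .205 pics/h2.png
```

```text
23.55 [0.6176 0.0293 0.2152] [180.    0.   88.1] 0.4106714430711036 0.0
(0.4379, -0.2287, np.float32(167.9), 0.0054, 0.101, 0.045, array([ 22., 151., 192.]), array([349., 214.]))
(0.4309, -0.125, np.float32(1.3), 0.0076, 0.099, 0.043, array([ 18., 118., 181.]), array([313., 215.]))
(0.2841, -0.2406, np.float32(62.5), 0.0053, 0.123, 0.067, array([ 62., 132., 154.]), array([355., 269.]))
1 [0.5924777  0.02174507] [0.5924777  0.02174507] ((0.5924776792526245, 0.021745074540376663), (0.0, 0.0), 0.0)
```

Missed: the pads closed above the plate (z 0.018). I'll see where it is now, using the shadow-tolerant threshold.

```bash
sed -i 's/hsv\[...,2\]>150)&(hsv\[...,1\]>60)/hsv[...,2]>60)\&(hsv[...,1]>50)/; s/P\[...,2\]>0.003)&(P\[...,2\]<0.016/P[...,2]>0.0045)\&(P[...,2]<0.014/' h.py
python3 - <<'E'
from h import *
D=np.load('hold.npz');p=manip.camera_params('top')
for o in plates(D['im'],D['d'],p): print(o)
P=cloud(D['d'],p); m=(P[...,2]>.004)&(P[...,2]<.013); 
print((P[190:225:2,175:205:2,2]*1000).astype(int))
cv2.imwrite('pics/v7.png',cv2.resize(D['im'][180:230,160:240],(640,400),interpolation=cv2.INTER_CUBIC))
E
```

```text
(0.3679, 0.4806, np.float32(94.0), 0.0009, 0.583, 0.529, array([ 14., 148., 120.]), array([ 85., 235.]))
(0.4953, -0.2373, np.float32(7.5), 0.0015, 0.264, 0.139, array([ 17., 153., 158.]), array([353., 198.]))
(0.5216, -0.1178, np.float32(130.4), -0.0003, 0.146, 0.124, array([ 14., 147., 140.]), array([314., 177.]))
(0.5313, -0.363, np.float32(71.6), -0.0003, 0.111, 0.067, array([ 14., 152., 136.]), array([395., 182.]))
(0.5141, -0.6507, np.float32(89.5), 0.0022, 0.11, 0.097, array([ 33., 124., 110.]), array([499., 191.]))
(0.3486, -0.0816, np.float32(160.1), 0.0016, 0.32, 0.148, array([ 15., 140., 149.]), array([301., 241.]))
(0.239, -0.2856, np.float32(70.6), 0.0016, 0.303, 0.144, array([ 32., 145., 143.]), array([359., 274.]))
(0.2485, -0.5319, np.float32(75.6), -0.0005, 0.097, 0.078, array([ 14., 156., 135.]), array([451., 282.]))
(0.1369, -0.199, np.float32(57.1), 0.0001, 0.131, 0.084, array([ 14., 154., 137.]), array([337., 317.]))
(0.1335, -0.0749, np.float32(85.2), 0.0007, 0.115, 0.08, array([ 24., 137., 130.]), array([286., 321.]))
[[  3   1   0  10   7  11  12  10   9   9  
[... 391 characters left out ...]
2   3]
 [  0  -2   4   6   5   8  12   4   9   3  11   0   0   2  -1]
 [  0   0   4   7   5   9  12   6   8   7  13   4   0   0  -4]
 [  0   4   0   5  10   8   8   5   9   3   8   1   5  -2   0]
 [  0  -3  -1   3   9   6   7   7  10   5   9   2  -4  -2   0]
 [ -5  -5   4   0  13   6  13  16   8   7  14  -2  -1  -1   0]
 [ -2   1  -3  -2  11   1  11   7  11   8   7   0   0   2  -1]
 [  1  -1  -4  -4  10   4  10   5   7   8   7   1  -2   0   3]
 [  0  -1  -3  -1   9   5   9  -1   1   6  11  11   1   0   0]
 [  0   5   5   0  10   8   8   4  11   6   9   6   1  -4   0]
 [  0   0   0   0   7   4  11   7   7   4   7   3  -3  -1   0]
 [  3  -1   0   2   5   3   4   0   1   2  -3   0   0   0 662]]
```

View pics/v7.png

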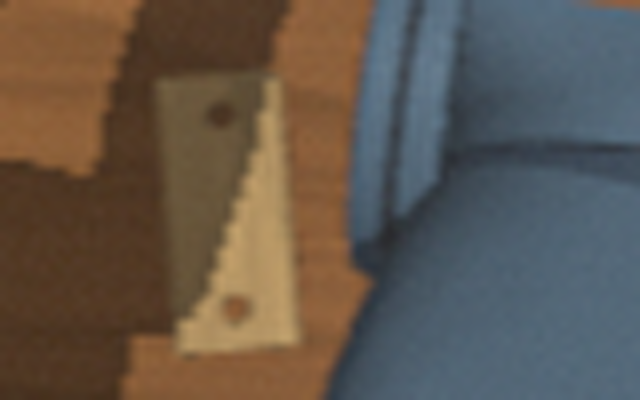

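The blank is still there: holes at crop (221,115) and (236,307), hardly moved. I'll restore the detector's thresholds and compute its pose from the holes.

```bash
sed -i 's/hsv\[...,2\]>60)&(hsv\[...,1\]>50)/hsv[...,2]>150)\&(hsv[...,1]>60)/; s/P\[...,2\]>0.0045)&(P\[...,2\]<0.014/P[...,2]>0.003)\&(P[...,2]<0.016/' h.py
python3 - <<'E'
from h import *
p=manip.camera_params('top')
f=lambda u,v:ray(p,160+(u+.5)/8-.5,180+(v+.5)/8-.5,.008)[:2]
a,b=f(221,115),f(236,307);print((a+b)/2,np.degrees(np.arctan2(*(a-b)[::-1])),np.linalg.norm(a-b))
c=[f(*q) for q in((157,78),(275,72),(300,340),(178,354))];print(np.mean(c,0),[np.degrees(np.arctan2(*(c[i]-c[j])[::-1])) for i,j in((1,2),(0,3))])
E
```

```text
[0.44633678 0.23741411] 6.820087574724203 0.06948197992435044
[0.44639092 0.23777267] [np.float64(7.612843562432856), np.float64(6.77138976105665)]
```

>>> apply_moves:
  deltas:
    - [[-4,0,0],-0.1]
    - [[-9,0,0],-0.27]
    - [[-13,0,0],-0.44]
    - [[-15,4,0],-0.61]
    - [[-17,9,0],-0.78]
    - [[-17.1,14,-4],-0.95]
    - [[-17.1,19,-9],-1.12]
    - [[-17.1,20.8,-14],-1.29]
    - [[-17.1,20.8,-14],-1.414]
    - [[-17.1,20.8,-14],-1.414]
  gripper: 6

```text
time_s: 24.85
tool_pos: [0.4463, 0.2375, 0.0742]
tool_rot: [180.0, 0.1, 7.2]
ft_force: [0.1, -0.4, 0.2]
opening: 0.701
grasp_force: 0.0
```

>>> apply_moves:
  deltas:
    - [[0,0,-3],0]
    - [[0,0,-5.8],0]
    - [[0,0,-6.1],0]
    - [[0,0,-6.2],0]
    - [[0,0,-6.2],0]

```text
time_s: 25.48
tool_pos: [0.448, 0.2374, 0.0139]
tool_rot: [-180.0, -0.2, 7.2]
ft_force: [0.0, 0.4, -0.6]
opening: 0.701
grasp_force: 0.0
```

>>> apply_moves:
  deltas:
    - [[0,0,0],0]
    - [[0,0,0],0]
    - [[0,0,0],0]
    - [[0,0,0],0]
    - [[0,0,0],0]
    - [[0,0,0],0]
  gripper: 3.5

```text
time_s: 26.22
tool_pos: [0.4476, 0.2375, 0.0139]
tool_rot: [-180.0, -0.1, 7.2]
ft_force: [-1.4, -1.5, 6.8]
opening: 0.497
grasp_force: 39.5
```

>>> apply_moves:
  deltas:
    - [[0,0,4],0]
    - [[0,0,9],0]
    - [[0,0,14],0]
    - [[0,0,20],0]
    - [[0,-4,20],0]
    - [[0,-9,20],0.17]
    - [[0,-14,20],0.34]
    - [[2,-19,20],0.52]
    - [[5,-20.7,20],0.7]
    - [[8,-20.7,20],0.87]

```text
time_s: 27.48
tool_pos: [0.5278, 0.0282, 0.2132]
tool_rot: [179.9, -0.0, 57.2]
ft_force: [-0.1, 0.6, -0.1]
opening: 0.492
grasp_force: 40.9
```

>>> apply_moves:
  deltas:
    - [[3,0,0],0.17]
    - [[6,0,0],0.34]
    - [[9,0,0],0.5]
    - [[9.1,0,0],0.544]
    - [[9.1,0,0],0.544]
    - [[9.1,0,0],0.544]

```text
time_s: 28.22
tool_pos: [0.6175, 0.0303, 0.2128]
tool_rot: [-180.0, 0.0, 88.1]
ft_force: [-1.3, -0.2, -0.2]
opening: 0.491
grasp_force: 40.9
```

```bash
python3 hold.py .206 pics/h2.png
```

```text
28.225 [0.6175 0.0303 0.2128] [-180.     0.    88.1] 0.49130722127612103 40.91049313545227
(0.432, -0.135, np.float32(6.5), 0.0075, 0.102, 0.084, array([ 18., 119., 180.]), array([314., 214.]))
(0.4389, -0.2241, np.float32(167.9), 0.0056, 0.1, 0.054, array([ 22., 151., 193.]), array([349., 213.]))
(0.2778, -0.2497, np.float32(49.6), 0.0056, 0.099, 0.049, array([ 64., 132., 155.]), array([356., 269.]))
254 [ 0.592617   -0.01698887] [0.63839406 0.0797959 ] ((0.6152429580688477, 0.03163863718509674), (0.0965263694524765, 0.044371526688337326), 88.7434310913086)
```

>>> apply_moves:
  deltas:
    - [[0,-0.22,-1.5],0]
    - [[0,-0.22,-3],0]
    - [[0,-0.22,-4],0]
    - [[0,-0.22,-4.6],0]
    - [[0,-0.22,-4.6],0]

```text
time_s: 28.9
tool_pos: [0.6176, 0.0281, 0.1659]
tool_rot: [-179.9, -0.0, 88.2]
ft_force: [0.0, 0.8, 0.8]
opening: 0.494
grasp_force: 40.9
```

Free fit. Next plate height: TCP ≈ 0.137.

>>> apply_moves:
  deltas:
    - [[0,0,-0.7],0]
    - [[0,0,-1.4],0]
    - [[0,0,-2.1],0]
    - [[0,0,-2.6],0]
    - [[0,0,-2.6],0]

```text
time_s: 29.52
tool_pos: [0.6175, 0.0281, 0.1399]
tool_rot: [-179.9, -0.0, 88.2]
ft_force: [0.9, -0.7, -0.0]
opening: 0.495
grasp_force: 40.9
```

>>> apply_moves:
  deltas:
    - [[0,0,-0.2],0]
    - [[0,0,-0.25],0]
    - [[0,0,-0.25],0]

```text
time_s: 29.9
tool_pos: [0.6179, 0.028, 0.1382]
tool_rot: [180.0, 0.0, 88.2]
ft_force: [-0.3, -0.6, -0.1]
opening: 0.491
grasp_force: 40.9
```

>>> apply_moves:
  deltas:
    - [[0,0,0],0]
    - [[0,0,0],0]
    - [[0,0,0],0]
    - [[0,0,0.5],0]
    - [[0,0,4],0]
    - [[0,0,8],0]
    - [[0,0,8],0]
    - [[-4,0,8],-0.1]
    - [[-9,0,8],-0.25]
    - [[-14,0,8],-0.42]
  gripper: 6

```text
time_s: 31.15
tool_pos: [0.476, 0.0281, 0.2172]
tool_rot: [-179.9, 0.0, 63.8]
ft_force: [-0.6, 0.2, -0.2]
opening: 0.703
grasp_force: 0.0
```

```bash
cat > look.py <<'E'
from h import *
s=manip.read_state(); print(s['time_s'],s['tool_pos'].round(4),s['tool_rot'].round(1),s['opening'])
im,d,p=cap('top');np.savez('look.npz',im=im,d=d)
for o in plates(im,d,p): print(o)
P=cloud(d,p);print('stack z',[np.median(P[141:147,a:b,2]).round(4) for a,b in((249,254),(258,266),(272,277))])
E
python3 look.py
```

```text
31.15 [0.476  0.0281 0.2172] [-179.9    0.    63.8] 0.7032734062163185
(0.4379, -0.2285, np.float32(167.9), 0.0056, 0.1, 0.045, array([ 22., 151., 188.]), array([349., 214.]))
(0.4309, -0.1249, np.float32(1.6), 0.0076, 0.098, 0.044, array([ 18., 117., 176.]), array([313., 215.]))
(0.2783, -0.2506, np.float32(42.4), 0.0057, 0.096, 0.04, array([ 66., 132., 151.]), array([356., 269.]))
stack z [np.float64(0.1303), np.float64(0.1305), np.float64(0.1308)]
```

Two blanks lie flat (top at 0.1305). Now the third.

>>> apply_moves:
  deltas:
    - [[-1,-3,0],-0.18]
    - [[-2.5,-7,0],-0.36]
    - [[-4,-11,0],-0.54]
    - [[-4.5,-15.3,-3],-0.72]
    - [[-4.5,-15.3,-8],-0.9]
    - [[-4.5,-15.3,-13],-1.085]
    - [[-4.5,-15.3,-14],-1.085]
    - [[-4.5,-15.3,-14],-1.085]

```text
time_s: 32.2
tool_pos: [0.433, -0.1249, 0.0782]
tool_rot: [-180.0, 0.0, 2.2]
ft_force: [0.3, -0.6, 0.3]
opening: 0.703
grasp_force: 0.0
```

>>> apply_moves:
  deltas:
    - [[0,0,-3],0]
    - [[0,0,-5.8],0]
    - [[0,0,-6.3],0]
    - [[0,0,-6.3],0]
    - [[0,0,-6.3],0]

```text
time_s: 32.83
tool_pos: [0.434, -0.1255, 0.0165]
tool_rot: [179.9, -0.1, 2.0]
ft_force: [-0.1, -0.6, 0.5]
opening: 0.699
grasp_force: 0.0
```

>>> apply_moves:
  deltas:
    - [[-0.25,0.03,-0.15],0]
    - [[-0.25,0.03,-0.28],0]
    - [[-0.25,0.03,-0.28],0]

```text
time_s: 33.2
tool_pos: [0.4303, -0.1246, 0.0123]
tool_rot: [-180.0, 0.0, 1.9]
ft_force: [-0.8, -0.2, 0.1]
opening: 0.7
grasp_force: 0.0
```

>>> apply_moves:
  deltas:
    - [[0,0,0],0]
    - [[0,0,0],0]
    - [[0,0,0],0]
    - [[0,0,0],0]
    - [[0,0,0],0]
    - [[0,0,0],0]
  gripper: 3.5

```text
time_s: 33.95
tool_pos: [0.4304, -0.1247, 0.0126]
tool_rot: [180.0, -0.0, 1.9]
ft_force: [-1.3, 0.8, 5.7]
opening: 0.498
grasp_force: 40.1
```

>>> apply_moves:
  deltas:
    - [[0,0,4],0]
    - [[0,0,9],0]
    - [[0,0,14],0]
    - [[0,0,20],0]
    - [[2,4,20],0.15]
    - [[4,8,20],0.32]
    - [[6,12,20],0.5]
    - [[9,15.2,20],0.68]
    - [[12,15.2,20],0.86]
    - [[15,15.2,20],1.04]

```text
time_s: 35.2
tool_pos: [0.5811, 0.0282, 0.2119]
tool_rot: [-180.0, 0.0, 62.0]
ft_force: [-0.0, -1.0, 0.6]
opening: 0.493
grasp_force: 41.2
```

>>> apply_moves:
  deltas:
    - [[2,0,0],0.17]
    - [[3.7,0,0],0.34]
    - [[3.7,0,0],0.466]
    - [[3.7,0,0],0.466]
    - [[3.7,0,0],0.466]

```text
time_s: 35.83
tool_pos: [0.6171, 0.0274, 0.2121]
tool_rot: [-180.0, -0.0, 88.1]
ft_force: [-0.2, 0.1, 0.0]
opening: 0.499
grasp_force: 41.2
```

```bash
python3 hold.py .207 pics/h3.png
```

```text
35.825 [0.6171 0.0274 0.2121] [-180.    -0.    88.1] 0.49866362706097156 41.15483522415161
(0.4382, -0.2286, np.float32(167.9), 0.0054, 0.1, 0.045, array([ 23., 151., 193.]), array([349., 213.]))
(0.2832, -0.2543, np.float32(49.5), 0.0057, 0.099, 0.06, array([ 61., 133., 155.]), array([357., 269.]))
275 [ 0.59243757 -0.01971147] [0.6380927  0.07941562] ((0.6149787902832031, 0.029866496101021767), (0.09890303015708923, 0.0443839356303215), 88.90396881103516)
```

>>> apply_moves:
  deltas:
    - [[0.05,-0.06,-1.5],0]
    - [[0.05,-0.06,-3],0]
    - [[0.05,-0.06,-4],0]
    - [[0.05,-0.06,-4.8],0]
    - [[0.05,-0.06,-4.8],0]

```text
time_s: 36.5
tool_pos: [0.6176, 0.0267, 0.1634]
tool_rot: [-179.9, 0.0, 88.2]
ft_force: [-0.4, -0.4, -0.0]
opening: 0.498
grasp_force: 41.2
```

>>> apply_moves:
  deltas:
    - [[0,0,-0.7],0]
    - [[0,0,-1.3],0]
    - [[0,0,-1.8],0]
    - [[0,0,-1.8],0]

```text
time_s: 37.0
tool_pos: [0.6176, 0.0267, 0.1457]
tool_rot: [-180.0, 0.0, 88.2]
ft_force: [-0.0, -0.6, 0.2]
opening: 0.495
grasp_force: 41.1
```

>>> apply_moves:
  deltas:
    - [[0,0,-0.15],0]
    - [[0,0,-0.2],0]
    - [[0,0,-0.2],0]

```text
time_s: 37.38
tool_pos: [0.618, 0.0267, 0.1444]
tool_rot: [180.0, 0.0, 88.2]
ft_force: [-0.3, -1.3, -0.4]
opening: 0.495
grasp_force: 41.2
```

>>> apply_moves:
  deltas:
    - [[0,0,0],0]
    - [[0,0,0],0]
    - [[0,0,0],0]
    - [[0,0,0.5],0]
    - [[0,0,4],0]
    - [[0,0,7.5],0]
    - [[0,0,7.5],0]
    - [[-4,-1,7.5],0.1]
    - [[-9,-4,7.5],0.25]
    - [[-14,-8,7.5],0.42]
  gripper: 6

```text
time_s: 38.62
tool_pos: [0.4772, -0.0523, 0.2184]
tool_rot: [-179.9, -0.0, 112.7]
ft_force: [1.3, -1.7, 0.8]
opening: 0.704
grasp_force: 0.0
```

```bash
python3 look.py
python3 - <<'E'
from h import *
im=np.load('look.npz')['im']
cv2.imwrite('pics/v8.png',cv2.resize(im[100:300,170:400],(690,600),interpolation=cv2.INTER_CUBIC))
E
```

```text
38.625 [ 0.4772 -0.0523  0.2184] [-179.9   -0.   112.7] 0.7044114833974978
(0.4379, -0.2286, np.float32(167.0), 0.0056, 0.1, 0.045, array([ 22., 148., 188.]), array([349., 214.]))
(0.2782, -0.2506, np.float32(42.1), 0.0057, 0.096, 0.04, array([ 66., 133., 153.]), array([356., 269.]))
stack z [np.float64(0.1381), np.float64(0.1388), np.float64(0.1402)]
```

View pics/v8.png

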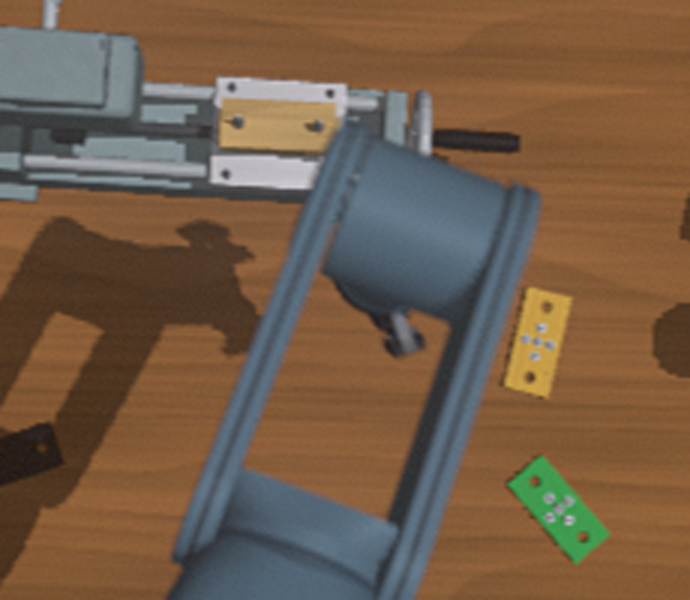

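Three blanks are on the pins (crop (277,125)) and none is left on the bench. Two plates have bushings: brass-yellow at (538,342) and green at (558,509). The yellow brass one fits; the green one is the look-alike and is left alone.

>>> apply_moves:
  deltas:
    - [[-1,-4,0],0.16]
    - [[-2,-8,0],0.32]
    - [[-3,-12,0],0.48]
    - [[-3.9,-17.6,-3],0.64]
    - [[-3.9,-17.6,-8],0.8]
    - [[-3.9,-17.6,-13],0.96]
    - [[-3.9,-17.6,-14.8],0.96]
    - [[-3.9,-17.6,-14.8],0.96]

```text
time_s: 39.67
tool_pos: [0.4386, -0.2272, 0.0693]
tool_rot: [179.9, -0.2, 167.3]
ft_force: [-0.3, 0.2, 0.6]
opening: 0.701
grasp_force: 0.0
```

>>> apply_moves:
  deltas:
    - [[0,0,-2],0]
    - [[0,0,-4],0]
    - [[0,0,-5],0]
    - [[0,0,-5],0]
    - [[0,0,-5],0]
  grip_force: 60

```text
time_s: 40.3
tool_pos: [0.4407, -0.2287, 0.0221]
tool_rot: [-180.0, 0.1, 167.3]
ft_force: [-0.3, -0.4, -0.9]
opening: 0.703
grasp_force: 0.0
```

>>> apply_moves:
  deltas:
    - [[-0.25,0,-0.5],0]
    - [[-0.25,0,-0.9],0]
    - [[-0.25,0,-0.98],0]
    - [[-0.25,0,-0.98],0]
    - [[-0.25,0,-0.98],0]

```text
time_s: 40.92
tool_pos: [0.4376, -0.2284, 0.0115]
tool_rot: [-180.0, 0.0, 167.3]
ft_force: [-0.1, -0.6, -0.5]
opening: 0.701
grasp_force: 0.0
```

>>> apply_moves:
  deltas:
    - [[0,0,0],0]
    - [[0,0,0],0]
    - [[0,0,0],0]
    - [[0,0,0],0]
    - [[0,0,0],0]
    - [[0,0,0],0]
  gripper: 3.5

```text
time_s: 41.68
tool_pos: [0.4377, -0.2284, 0.0121]
tool_rot: [-180.0, 0.0, 167.3]
ft_force: [-1.5, 1.0, 6.1]
opening: 0.481
grasp_force: 59.7
```

>>> apply_moves:
  deltas:
    - [[0,0,3],0]
    - [[0,0,7],0]
    - [[0,0,12],0]
    - [[0,0,17],0]
    - [[0,4,20],-0.05]
    - [[1,9,20],-0.2]
    - [[3,14,20],-0.36]
    - [[5,19,20],-0.52]
    - [[7,23.5,20],-0.68]
    - [[10,25.6,20],-0.84]

```text
time_s: 42.92
tool_pos: [0.5371, 0.0305, 0.2113]
tool_rot: [-180.0, -0.1, 119.0]
ft_force: [0.0, -0.6, -2.0]
opening: 0.478
grasp_force: 61.3
```

>>> apply_moves:
  deltas:
    - [[3,0,0],-0.16]
    - [[6,0,0],-0.32]
    - [[8,0,0],-0.48]
    - [[8,0,0],-0.54]
    - [[8,0,0],-0.54]
    - [[8,0,0],-0.54]

```text
time_s: 43.68
tool_pos: [0.6172, 0.0278, 0.2112]
tool_rot: [-180.0, -0.0, 88.3]
ft_force: [0.8, 0.0, -2.1]
opening: 0.482
grasp_force: 61.3
```

```bash
python3 hold.py .205 pics/h4.png
```

```text
43.675 [0.6172 0.0278 0.2112] [-180.    -0.    88.3] 0.4817672904205544 61.29006028175354
(0.2784, -0.2507, np.float32(42.3), 0.0058, 0.096, 0.04, array([ 66., 132., 157.]), array([356., 269.]))
255 [ 0.5927167  -0.01965543] [0.63869554 0.07669733] ((0.615373969078064, 0.028483545407652855), (0.09576378017663956, 0.044681183993816376), 88.7435302734375)
```

View pics/h4.png

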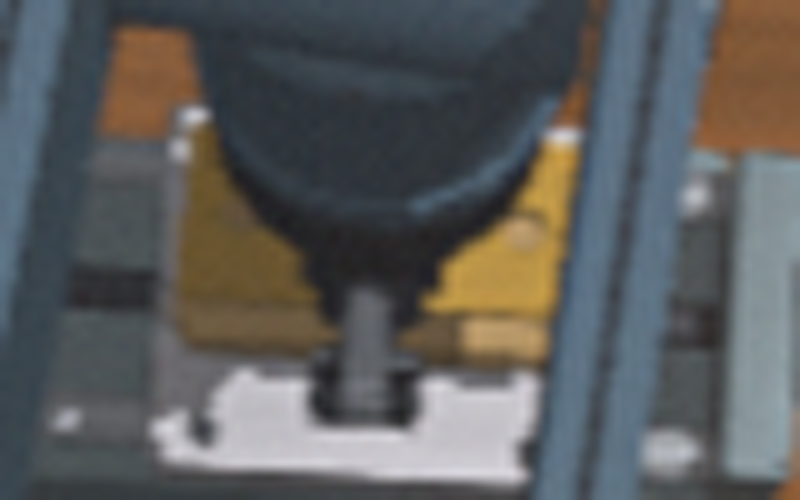

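The brass template is held square over the stack, with one hole at crop (525,230). Lowering.

>>> apply_moves:
  deltas:
    - [[0.05,0,-1.5],0]
    - [[0.05,0,-2.8],0]
    - [[0.05,0,-3.8],0]
    - [[0.05,0,-4.5],0]
    - [[0.05,0,-4.5],0]

```text
time_s: 44.35
tool_pos: [0.6177, 0.0277, 0.1656]
tool_rot: [-179.9, -0.0, 88.2]
ft_force: [-0.1, -0.6, -1.9]
opening: 0.48
grasp_force: 61.3
```

>>> apply_moves:
  deltas:
    - [[0,0,-0.6],0]
    - [[0,0,-1.1],0]
    - [[0,0,-1.3],0]
    - [[0,0,-1.4],0]
    - [[0,0,-1.4],0]

```text
time_s: 44.98
tool_pos: [0.618, 0.0278, 0.1525]
tool_rot: [-180.0, -0.0, 88.2]
ft_force: [0.5, -0.5, -2.4]
opening: 0.48
grasp_force: 61.2
```

>>> apply_moves:
  deltas:
    - [[0,0,-0.1],0]
    - [[0,0,-0.15],0]
    - [[0,0,-0.15],0]

```text
time_s: 45.35
tool_pos: [0.6181, 0.0278, 0.1512]
tool_rot: [180.0, -0.0, 88.2]
ft_force: [0.5, 1.5, 0.0]
opening: 0.487
grasp_force: 61.5
```

>>> apply_moves:
  deltas:
    - [[0,0,0],0]
    - [[0,0,0],0]
    - [[0,0,0],0]
    - [[0,0,0.5],0]
    - [[0,0,4],0]
    - [[0,0,8],0]
    - [[0,0,8],0]
    - [[0,-5,8],0]
    - [[-0.3,-10,8],0]
    - [[-0.6,-16,8],0]
  gripper: 6

```text
time_s: 46.6
tool_pos: [0.6116, -0.1329, 0.2303]
tool_rot: [-180.0, -0.0, 88.3]
ft_force: [0.0, 0.2, 0.5]
opening: 0.703
grasp_force: 0.0
```

>>> apply_moves:
  deltas:
    - [[0,-2.95,0],0]
    - [[0,-2.95,-4],0]
    - [[0,-2.95,-4],0]
    - [[0,-2.95,-4],0]
  gripper: 5

```text
time_s: 47.1
tool_pos: [0.6122, -0.1615, 0.1915]
tool_rot: [-180.0, -0.0, 88.3]
ft_force: [1.4, 0.3, 0.5]
opening: 0.585
grasp_force: 0.0
```

```bash
python3 look.py
python3 - <<'E'
from h import *
im,d,p=cap('side')
cv2.imwrite('pics/s9.png',cv2.resize(im[130:250,170:310],(700,600),interpolation=cv2.INTER_CUBIC))
E
```

```text
47.1 [ 0.6122 -0.1615  0.1915] [-180.    -0.    88.3] 0.5854062060314855
(0.2622, -0.3166, np.float32(75.5), 0.0049, 0.202, 0.08, array([ 55., 139., 156.]), array([366., 271.]))
stack z [np.float64(0.1452), np.float64(0.1451), np.float64(0.1445)]
```

View pics/s9.png

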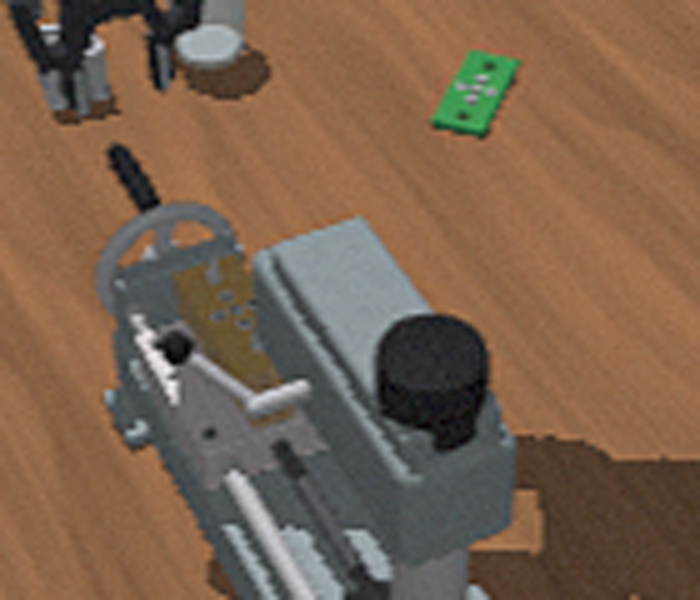

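The template lies flat on top (0.145 m). The jaws are over the handle. Generating the rows for winding in.

Run:
```python
import numpy as np
f=lambda a:3.8*np.array([np.sin(np.radians(a)),-.03*np.sin(np.radians(a)),np.cos(np.radians(a))])
for b in range(0,1080,200):
    print([[[float(v) for v in (f(a)-f(b)).round(2)],0] for a in range(b+20,min(b+200,1080)+1,20)])
```

```text
[[[1.3, -0.04, -0.23], 0], [[2.44, -0.07, -0.89], 0], [[3.29, -0.1, -1.9], 0], [[3.74, -0.11, -3.14], 0], [[3.74, -0.11, -4.46], 0], [[3.29, -0.1, -5.7], 0], [[2.44, -0.07, -6.71], 0], [[1.3, -0.04, -7.37], 0], [[0.0, -0.0, -7.6], 0], [[-1.3, 0.04, -7.37], 0]]
[[[-1.14, 0.03, 0.66], 0], [[-1.99, 0.06, 1.67], 0], [[-2.44, 0.07, 2.91], 0], [[-2.44, 0.07, 4.23], 0], [[-1.99, 0.06, 5.47], 0], [[-1.14, 0.03, 6.48], 0], [[0.0, -0.0, 7.14], 0], [[1.3, -0.04, 7.37], 0], [[2.6, -0.08, 7.14], 0], [[3.74, -0.11, 6.48], 0]]
[[[0.85, -0.03, -1.01], 0], [[1.3, -0.04, -2.25], 0], [[1.3, -0.04, -3.57], 0], [[0.85, -0.03, -4.81], 0], [[-0.0, 0.0, -5.82], 0], [[-1.14, 0.03, -6.48], 0], [[-2.44, 0.07, -6.71], 0], [[-3.74, 0.11, -6.48], 0], [[-4.89, 0.15, -5.82], 0], [[-5.73, 0.17, -4.81], 0]]
[[[-0.45, 0.01, 1.24], 0], [[-0.45, 0.01, 2.56], 0], [[-0.0, 0.0, 3.8], 0], [[0.85, -0.03, 4.81], 0], [[1.99, -0.06, 5.47], 0], [[3.29, -0.1, 5.7], 0], [[4.59, -0.14, 5.47], 0], [[5.73, -0.17, 4.81], 0], [[6.58, -0.2, 3.8], 0], [[7.03, -0.21, 2.56], 0]]
[[[0.0, -0.0, -1.32], 0], [[-0.45, 0.01, -2.56], 0], [[-1.3, 0.04, -3.57], 0], [[-2.44, 0.07, -4.23], 0], [[-3.74, 0.11, -4.46], 0], [[-5.04, 0.15, -4.23], 0], [[-6.18, 0.19, -3.57], 0], [[-7.03, 0.21, -2.56], 0], [[-7.48, 0.22, -1.32], 0], [[-7.48, 0.22, 0.0], 0]]
[[[0.45, -0.01, 1.24], 0], [[1.3, -0.04, 2.25], 0], [[2.44, -0.07, 2.91], 0], [[3.74, -0.11, 3.14], 0]]
```

>>> apply_moves:
  deltas:
    - [[0,0,-4],0]
    - [[0,0,-8.2],0]
    - [[0,0,-8.2],0]

```text
time_s: 47.58
tool_pos: [0.6104, -0.1604, 0.1069]
tool_rot: [-179.7, -0.1, 88.3]
ft_force: [0.3, 0.4, 0.4]
opening: 0.587
grasp_force: 0.0
```

>>> apply_moves:
  deltas:
    - [[0,0,0],0]
    - [[0,0,0],0]
    - [[0,0,0],0]
    - [[0,0,0],0]
    - [[0,0,0],0]
    - [[0,0,0],0]
  gripper: 0
  grip_force: 30

```text
time_s: 48.32
tool_pos: [0.6136, -0.1624, 0.1115]
tool_rot: [179.7, 0.1, 88.2]
ft_force: [0.3, 0.5, 6.9]
opening: 0.201
grasp_force: 29.4
```

>>> apply_moves:
  deltas:
    - [[1.3,-0.04,-0.23],0]
    - [[2.44,-0.07,-0.89],0]
    - [[3.29,-0.1,-1.9],0]
    - [[3.74,-0.11,-3.14],0]
    - [[3.74,-0.11,-4.46],0]
    - [[3.29,-0.1,-5.7],0]
    - [[2.44,-0.07,-6.71],0]
    - [[1.3,-0.04,-7.37],0]
    - [[0,0,-7.6],0]
    - [[-1.3,0.04,-7.37],0]

```text
time_s: 49.58
tool_pos: [0.6006, -0.1619, 0.0369]
tool_rot: [179.7, 0.1, 88.2]
ft_force: [5.4, 0.4, 14.0]
opening: 0.195
grasp_force: 30.9
```

>>> apply_moves:
  deltas:
    - [[-1.14,0.03,0.66],0]
    - [[-1.99,0.06,1.67],0]
    - [[-2.44,0.07,2.91],0]
    - [[-2.44,0.07,4.23],0]
    - [[-1.99,0.06,5.47],0]
    - [[-1.14,0.03,6.48],0]
    - [[0,0,7.14],0]
    - [[1.3,-0.04,7.37],0]
    - [[2.6,-0.08,7.14],0]
    - [[3.74,-0.11,6.48],0]

```text
time_s: 50.82
tool_pos: [0.6379, -0.163, 0.1017]
tool_rot: [179.8, 0.1, 88.2]
ft_force: [-0.0, -5.0, 1.9]
opening: 0.195
grasp_force: 29.9
```

>>> apply_moves:
  deltas:
    - [[0.85,-0.03,-1.01],0]
    - [[1.3,-0.04,-2.25],0]
    - [[1.3,-0.04,-3.57],0]
    - [[0.85,-0.03,-4.81],0]
    - [[0,0,-5.82],0]
    - [[-1.14,0.03,-6.48],0]
    - [[-2.44,0.07,-6.71],0]
    - [[-3.74,0.11,-6.48],0]
    - [[-4.89,0.15,-5.82],0]
    - [[-5.73,0.17,-4.81],0]

```text
time_s: 52.08
tool_pos: [0.5802, -0.1612, 0.0524]
tool_rot: [179.8, 0.0, 88.2]
ft_force: [8.0, -3.8, 3.3]
opening: 0.201
grasp_force: 30.3
```

>>> apply_moves:
  deltas:
    - [[-0.45,0.01,1.24],0]
    - [[-0.45,0.01,2.56],0]
    - [[0,0,3.8],0]
    - [[0.85,-0.03,4.81],0]
    - [[1.99,-0.06,5.47],0]
    - [[3.29,-0.1,5.7],0]
    - [[4.59,-0.14,5.47],0]
    - [[5.73,-0.17,4.81],0]
    - [[6.58,-0.2,3.8],0]
    - [[7.03,-0.21,2.56],0]

```text
time_s: 53.32
tool_pos: [0.65, -0.1634, 0.0768]
tool_rot: [180.0, 0.0, 88.2]
ft_force: [-0.8, -5.8, 1.1]
opening: 0.204
grasp_force: 30.1
```

>>> apply_moves:
  deltas:
    - [[0,0,-1.32],0]
    - [[-0.45,0.01,-2.56],0]
    - [[-1.3,0.04,-3.57],0]
    - [[-2.44,0.07,-4.23],0]
    - [[-3.74,0.11,-4.46],0]
    - [[-5.04,0.15,-4.23],0]
    - [[-6.18,0.19,-3.57],0]
    - [[-7.03,0.21,-2.56],0]
    - [[-7.48,0.22,-1.32],0]
    - [[-7.48,0.22,0],0]

```text
time_s: 54.58
tool_pos: [0.574, -0.1609, 0.0768]
tool_rot: [-179.9, 0.0, 88.2]
ft_force: [4.1, -5.9, -2.0]
opening: 0.2
grasp_force: 29.9
```

>>> apply_moves:
  deltas:
    - [[0.45,-0.01,1.24],0]
    - [[1.3,-0.04,2.25],0]
    - [[2.44,-0.07,2.91],0]
    - [[3.74,-0.11,3.14],0]
    - [[3.74,-0.11,3.14],0]

```text
time_s: 55.2
tool_pos: [0.6123, -0.1623, 0.111]
tool_rot: [180.0, 0.1, 88.2]
ft_force: [-4.2, -2.8, 18.6]
opening: 0.2
grasp_force: 31.9
```

>>> apply_moves:
  deltas:
    - [[0.1,0,-0.1],0]
    - [[0.2,0,-0.1],0]
    - [[0.3,0,-0.1],0]
    - [[0.3,0,-0.1],0]

```text
time_s: 55.7
tool_pos: [0.6126, -0.1623, 0.1106]
tool_rot: [-179.8, 0.1, 88.3]
ft_force: [-13.2, -2.8, 25.6]
opening: 0.199
grasp_force: 32.8
```

Run:
```python
from h import *
im,d,p=cap('top');P=cloud(d,p);hsv=cv2.cvtColor(im,cv2.COLOR_BGR2HSV)
m=(hsv[...,1]<40)&(hsv[...,2]>140)&(P[...,2]>.088)&(P[...,2]<.105)&(P[...,0]>.57)&(P[...,0]<.665)
q=P[m];print(m.sum(),np.percentile(q[:,1],[0.5,2,5,50,98]))
im,d,p=cap('side');print('ok');cv2.imwrite('pics/x.png',im)
```

```text
583 [-0.07797444 -0.00537686  0.08340121  0.14806654  0.68477527]
ok
```

Firm against the in-stop (13 N, no travel). Relax, release and back off.

>>> apply_moves:
  deltas:
    - [[-0.2,0,-0.1],0]
    - [[-0.2,0,-0.1],0]
    - [[-0.2,0,-0.1],0]
    - [[-0.2,0,-0.1],0]
  gripper: 5

```text
time_s: 56.3
tool_pos: [0.6128, -0.1614, 0.1062]
tool_rot: [-179.9, -0.0, 88.2]
ft_force: [-0.1, -0.8, 0.4]
opening: 0.59
grasp_force: 0.0
```

>>> apply_moves:
  deltas:
    - [[0,0,4],0]
    - [[0,0,9],0]
    - [[0,0,12],0]
    - [[-4,-6,12],0]
    - [[-8,-12,12],0]
    - [[-12,-18,12],0]
    - [[-15,-24,12],0]
    - [[-15,-24,12],0]

```text
time_s: 57.3
tool_pos: [0.4612, -0.4044, 0.2267]
tool_rot: [-180.0, 0.0, 88.1]
ft_force: [0.4, 0.6, 0.4]
opening: 0.588
grasp_force: 0.0
```

Run:
```python
from h import *
D=np.load('top3.npz')
im,d,p=cap('top');print(manip.read_state()['tool_pos'])
for a,b in((D['im'],D['d']),(im,d)):
    P=cloud(b,p);hsv=cv2.cvtColor(a,cv2.COLOR_BGR2HSV)
    r=P[...,2];m=(hsv[...,1]<40)&(hsv[...,2]>120)&(r>.088)&(r<.106)&(P[...,0]>.575)&(P[...,0]<.66)&(P[...,1]>-.07)&(P[...,1]<.2)
    y=P[m][:,1];h,e=np.histogram(y,np.arange(-.07,.2,.01));print(list(zip(e.round(2),h)))
    k=(hsv[...,2]<80)&(r>.03)&(r<.14)&(P[...,1]<-.12)&(P[...,1]>-.19)&(P[...,0]>.55)&(P[...,0]<.67);print('handle',P[k].mean(0))
    t=(r>.14)&(r<.15)&(P[...,0]>.59)&(P[...,0]<.645)&(P[...,1]>-.05)&(P[...,1]<.2);print('tmpl',t.sum(),P[t].mean(0),P[t].min(0))
```

```text
[ 0.45960355 -0.40753889  0.22656099]
[(np.float64(-0.07), np.int64(17)), (np.float64(-0.06), np.int64(5)), (np.float64(-0.05), np.int64(8)), (np.float64(-0.04), np.int64(34)), (np.float64(-0.03), np.int64(77)), (np.float64(-0.02), np.int64(58)), (np.float64(-0.01), np.int64(67)), (np.float64(0.0), np.int64(73)), (np.float64(0.01), np.int64(70)), (np.float64(0.02), np.int64(67)), (np.float64(0.03), np.int64(72)), (np.float64(0.04), np.int64(69)), (np.float64(0.05), np.int64(72)), (np.float64(0.06), np.int64(71)), (np.float64(0.07), np.int64(56)), (np.float64(0.08), np.int64(59)), (np.float64(0.09), np.int64(7)), (np.float64(0.1), np.int64(3)), (np.float64(0.11), np.int64(8)), (np.float64(0.12), np.int64(7)), (np.float64(0.13), np.int64(6)), (np.float64(0.14), np.int64(5)), (np.float64(0.15), np.int64(6)), (np.float64(0.16), np.int64(4)), (np.float64(0.17), np.int64(5)), (np.float64(0.18), np.int64(1))]
handle [ 0.60998156 -0.15278273  0.1243644 ]
tmpl 7 [0.61461797 0.03233442 0.14690366] [ 0.61228215 -0.00966615  0.14351647]
[(np.float64(-0.07), np.int64(16)), (np.float64(-0.06), np.
[... 240 characters left out ...]
(6)), (np.float64(0.02), np.int64(5)), (np.float64(0.03), np.int64(8)), (np.float64(0.04), np.int64(5)), (np.float64(0.05), np.int64(7)), (np.float64(0.06), np.int64(7)), (np.float64(0.07), np.int64(5)), (np.float64(0.08), np.int64(37)), (np.float64(0.09), np.int64(82)), (np.float64(0.1), np.int64(29)), (np.float64(0.11), np.int64(47)), (np.float64(0.12), np.int64(45)), (np.float64(0.13), np.int64(36)), (np.float64(0.14), np.int64(46)), (np.float64(0.15), np.int64(41)), (np.float64(0.16), np.int64(32)), (np.float64(0.17), np.int64(35)), (np.float64(0.18), np.int64(39))]
handle [ 0.60997001 -0.15288779  0.12434879]
tmpl 360 [0.61711426 0.12910904 0.14472346] [0.59718879 0.09578277 0.14000902]
```

The slide's edge moved from −0.032 to +0.088, which is 120 mm. The handle is at the top again and the template is level at 0.145. Handing in.

```bash
python3 -c "
from rig import manip
print(manip.finish_job())"
```

```text
the job is handed in; nothing more can be done
None
```

The job is done and handed in: I wound the slide out, put all three blanks on the bench on its pins with the brass template flat on top, then wound it in against its stop, leaving the other things where they were.

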